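# Prise open the service cover of a small PC

## Robot

A 7-joint arm with a two-finger parallel gripper is mounted at the origin on the work surface. World frame = base frame: x ahead of the robot, y to its left, z up, the work surface at z = 0. Lengths are in m, angles in rad, forces in N, time in s.
With the tool pointing down it reaches from about 0.425 to 0.875 m from the base axis. Payload 4.7 kg.
Tool frame: the origin (TCP) lies midway between the tips of the shut fingers; the grasp point (between the pads) lies 19 mm behind it; x points along the fingers, z is the direction in which the jaws open and shut, and the axes are right-handed (so a half turn about x gives the same grasp; the last joint's range is limited). The gripper opens to 87 mm and grips with 3 to 60 N. Pads are 19 mm wide; open, the fingers measure 117 mm over their backs; the gripper's body (75 mm by 190 mm) begins 51 mm behind the grasp point.
Start: joints at [1.265, 0.321, -0.07, 1.45, 0.023, 1.371, -0.057], TCP at [0.204, -0.617, 0.192] pointing down, gripper open.
Joint ranges: [-2.86, 2.86], [-0.3, 2.09], [-1.38, 1.24], [0.06, 2.45], [-1.56, 4.7], [0.09, 2.05], [-2.69, 2.69]. Speed limits (rad/s): [2.57, 2.57, 3.14, 3.14, 3.14, 3.14, 3.14].

## Interface

Orientations are given as a rotation vector (axis times angle).
In Python, from bench import ctrl, vision, close_job gives the robot as it stands. The module is installed in compiled form; this text tells all that it offers.
- The arm moves only by the tool servo_tool, never from a script. Its argument "commands" is a list that holds one entry, the list of rows, each a list of 7 numbers: the turn, a rotation vector about the tool's x, y, z in degrees, then the shift along the tool's x, y, z in mm, then the finger opening in mm, from 0 to 87. In form: [[[wx, wy, wz, x, y, z, grip], ...]]. A call has 1 to 5 rows; each row is the pose to reach, as a shift and turn from the pose commanded when the call began, along the tool's axes at that moment; what a row does not reach only later rows make up. A row lasts 1/8 s, in which the tool goes at most 62.5 mm and 10.7 degrees, less where a joint would pass 70% of its speed; a pose out of reach is approached as far as the arm can. A call with a gripper value outside its range is refused whole. The fingers move at their own pace and stop on an object; "newtons" is the grip in N (left out, the last holds). Time passes only in rows, so rows that repeat a pose let the fingers close. It gives the time, the measured TCP pose, the force and the opening at its end, in the units of the state.
- ctrl.get_state(): the state, without advancing time (a new reading comes with each control period).
- vision.get_image(name): name is "scene" or "top" or "wrist"; returns the picture (384x512x3 uint8, red, green, blue); there is no depth.
- vision.camera_info(name): a dict with "fov_y" (degrees; the focal length in pixels is half the picture's height over the tangent of half this angle, whatever the lens; pixels are square), "cx", "cy" (the principal point, pixels), "pose" (4x4, takes a point from camera to world coordinates). Camera axes: x right, y down, z forward; pixel columns grow to the right and rows downward; lengths in m; the calibration is good to about 2 mm. A picture is of the moment at which its call begins: read the wrist's pose just before it. camera_info takes no time and is no camera call; for the wrist camera it gives the pose at the moment of the call.
- close_job(): hands the job in, once; it reports no verdict.
The state is a dict: "time": time; "joint_positions": joint angles; "qd": joint speeds; "joint_torque": joint torques, N m; "position": TCP position; "tool_rot": TCP orientation; "ft_force": force on the tool from outside, world axes, zero at the start; "torque": the same for the moment, N m; "grip_width": opening from 0.0 (shut) to 1.0 (fully open).
Only numpy, scipy, OpenCV 4.12 (cv2) and the standard library are available. Lean on these libraries where they do the work, as an engineer would, in place of code of your own. Each camera call takes 0.05 s, during which the arm holds its last target. There are 200 camera calls.

## Task

Open the hinged service cover of the small desktop PC. The flat pry tool stands blade up in the wooden holder, so lift it out, lay it flat on the bench and take it again by its handle, then push the blade into the notch under the front edge of the cover and lever the cover up off its catch. Swing the cover right back until it clicks home against its open stop, and leave the tool lying flat on the bench, with nothing else on the bench disturbed.

Things in the scene. Friction and masses are not known exactly. Their poses are not given: they have to be found in the camera images.
- pry: Flat pry tool, 155 mm long, 70 g, at first upright in the holder's slot, blade up. Origin: butt end of the handle; z axis along the tool to the blade tip, x across its width, y through its thickness. Black plastic handle z 0-88 mm, 20 mm wide, 12 thick; then steel 14 mm wide: 5 thick at z 88-118, 2.5 thick (the blade) at z 118-155. Lying flat, its centre line is 6 mm up.
- pry_tip (a point): Middle of the blade tip of the pry tool (z = 155 mm on the tool); axes as the tool's.
- pry_handle (a point): Middle of the pry tool's handle (z = 44 mm on the tool); axes as the tool's. The tool's centre of mass lies 23 mm from here towards the blade.
- holder: Fixed wooden tool block, left or right of the PC, 70 (x) by 130 (y) by 95 mm tall, origin centre of underside. Its central slot, 24 (x) by 16 (y) mm, 88 deep, hides the pry tool's whole handle; only the 67 mm of steel stand out, upright, its 14 mm width along the block's x. Driver handles and tweezers stand up to 35 mm out of the block, 45 mm either side of the slot along y.
- pc: Fixed small desktop PC, aluminium case 170 (x) by 200 (y) by 60 mm tall, origin centre of underside; x points to its back, z up. The front (-x) looks roughly at the robot. The front 120 mm of its top is the dark hinged cover, the 49 mm behind it a fixed vented deck. Walls 4 mm; inside, free from 40 mm above the bench up. The bench in front of it is clear.
- notch (a point): Middle of the pry notch, on the outer face of the PC's front wall: an opening 34 mm wide, 5.5 mm high (48.5 to 54 mm above the bench) through the 4 mm wall, right under the cover. Its lower edge is the fulcrum. Axes as the PC's: x points straight in.
- hinge (a point): Middle of the cover's hinge axis, at the cover's rear top edge, 60 mm above the bench; axes as the PC's, the hinge runs along y.
- cover_edge (a point): Middle of the lower front edge of the cover; moves and turns with it. The cover is a flat plate reaching 120 mm from the hinge axis, 200 mm wide, 6 mm thick (when shut its top is level with the hinge axis), 160 g. Past 1.6 rad it meets the click stop (about 5 N at 100 mm from the hinge); past 1.8 rad this snaps it home to 1.92 and holds it.
- cover (a joint): Opening angle of the cover, rad: 0 shut, 1.92 at the open stop (20 degrees past upright). A snap catch holds it shut: about 7 N at the front edge, so lever on the notch's lower edge; it lets go at about 0.04 rad (5 mm at the edge), short of that the cover snaps back. Between 0.1 and 1.6 rad a stiff hinge (0.12 N m) keeps the cover where it is left.
- battery: Bystander: flat black laptop battery, 75 by 200 by 9 mm, right of the PC. Leave it alone.
- cooler: Bystander: removed laptop cooler, a square fan with a copper heat pipe, about 75 by 180 mm, behind to the left. Leave it alone.
- screwdriver: Bystander: screwdriver, 170 mm, lying far left. Leave it alone.
- solvent: Bystander: white solvent bottle, 150 mm tall, far left. Leave it alone.
- mug: Bystander: white mug, 92 mm tall, far right. Leave it alone.
- memory: Bystander: memory module, 30 by 68 mm, beside the PC. Leave it alone.
Not all that is in view belongs to the job. What is shaped like the holder but turquoise is not meant.

How it is judged:
On the way, in this order (a step that is already met when the one before it is completed fails the run):
1. the pry tool is out of the holder, lying flat on the bench and let go (height (world z) of pry_handle below 0.02 m and angle between pry's own z axis and vertical between 1.42 and 1.72 rad and contact force between the fingers and pry below 0.05 N), for 0.1 s.
2. held by its handle, the pry tool lifts the cover off its catch (value of joint cover above 0.05 rad and contact force between pry and cover above 0.2 N and z of the grasp point in the frame of pry below 0.09 m and contact force between the fingers and pry above 1 N), for 0.1 s.
At the end, for the whole second after the job is handed in: The cover stands at its open stop (joint above 1.85 rad of 1.92), and the pry tool lies flat on the bench (middle of the handle less than 20 mm above it, level within about 8 degrees), at rest and let go (value of joint cover above 1.85 rad and linear speed of pry below 0.02 m/s and height (world z) of pry_handle below 0.02 m and angle between pry's own z axis and vertical between 1.42 and 1.72 rad); the robot touches nothing.
It fails at once if something else on the bench is knocked out of its place (moved by more than 30 mm) (distance of any of battery, cooler, screwdriver, solvent, mug, memory from where it was at the start of the episode above 0.03 m).
It also fails if it takes over 72 s, if anything falls off the work surface, if the arm or the gripper's body presses on something with over 40 N, if the wrist force passes 120 N, or if a joint passes its speed limit or range.

## Working session

There is one attempt and no reset: what is moved stays moved. The work goes in short steps, Python scripts to look and compute and a tool call to move; the robot and the scene stay as the last step left them, time stands still between calls to the robot, and variables do not carry over. Pictures are saved under pics/ and viewed, about 8 in all and at most 12, crops included, and the job is handed in when it is done.

Besides the shell and the picture viewer there is one more tool, called after ">>>" as name(argument=value, ...), one argument or row to a line, values as JSON. servo_tool: Moves the arm, as the interface text tells. Its arguments: {"type":"object","properties":{"commands":{"type":"array"},"newtons":{"type":"number"}},"required":["commands"]}

```bash
mkdir -p pics; cat > h.py <<'E'
import numpy as np, cv2
from bench import ctrl, vision
from scipy.spatial.transform import Rotation as R
def info(n):
    i=vision.camera_info(n); f=192/np.tan(np.radians(i["fov_y"])/2); return f,i["cx"],i["cy"],np.array(i["pose"])
def ray(n,u,v,I=None):
    f,cx,cy,T=I or info(n); d=T[:3,:3]@np.array([(u-cx)/f,(v-cy)/f,1]); return T[:3,3],d/np.linalg.norm(d)
def onz(n,u,v,z,I=None):
    o,d=ray(n,u,v,I); return o+d*(z-o[2])/d[2]
def proj(n,p,I=None):
    f,cx,cy,T=I or info(n); c=T[:3,:3].T@(np.array(p)-T[:3,3]); return np.array([cx+f*c[0]/c[2],cy+f*c[1]/c[2]])
def tri(a,b):
    (o1,d1),(o2,d2)=a,b; s=np.linalg.lstsq(np.c_[d1,-d2],o2-o1,rcond=None)[0]; p,q=o1+s[0]*d1,o2+s[1]*d2; return (p+q)/2,np.linalg.norm(p-q)
def snap(n,name):
    im=vision.get_image(n); cv2.imwrite(f"pics/{name}.png",im[:,:,::-1]); return im
def tcp():
    s=ctrl.get_state(); return np.array(s["position"]),R.from_rotvec(s["tool_rot"]),s
def delta(p,Rw=None):
    """target TCP position (and rotation) -> row in tool axes"""
    P,Q,s=tcp(); d=Q.inv().apply(np.array(p)-P)*1000
    w=np.zeros(3) if Rw is None else np.degrees((Q.inv()*Rw).as_rotvec())
    return np.round(w,1),np.round(d,1)
E
python3 - <<'E'
from h import *
np.set_printoptions(precision=4,suppress=True)
P,Q,s=tcp(); print(s); print(Q.as_matrix())
for n in("scene","top","wrist"):
    i=info(n); print(n,i); snap(n,n+"0")
a=[cv2.imread(f"pics/{n}0.png") for n in("scene","top")]
E
```

```text
{'time': 0.0, 'joint_positions': array([ 1.2651,  0.3218, -0.0701,  1.4517,  0.0226,  1.3708, -0.0569]), 'qd': array([ 0.    , -0.0002,  0.0012, -0.0003,  0.0003,  0.0009,  0.0011]), 'joint_torque': array([  0.0005, -49.1272,  -0.4032, -31.2532,  -0.0639,   0.0434,
         0.0001]), 'position': array([ 0.2041, -0.6165,  0.1909]), 'tool_rot': array([ 0.9715,  1.3454, -0.9698]), 'ft_force': array([-0.2241, -0.0965, -0.4343]), 'torque': array([-0.0107,  0.0234, -0.0181]), 'grip_width': 1.002159788523164}
[[-0.0007  0.9493  0.3144]
 [ 0.0018  0.3144 -0.9493]
 [-1.     -0.0001 -0.0019]]
scene (np.float64(382.89326486245915), 252.2318227397907, 194.1411718754833, array([[-0.8632,  0.3674, -0.3463,  0.842 ],
       [ 0.5045,  0.6524, -0.5655,  0.618 ],
       [ 0.0182, -0.6628, -0.7485,  0.9592],
       [ 0.    ,  0.    ,  0.    ,  1.    ]]))
top (np.float64(407.2359649888268), 259.46102033378196, 180.64623361695396, array([[-0.0103, -0.9921,  0.1253,  0.3075],
       [-0.9999,  0.0096, -0.0064, -0.0205],
       [ 0.0051, -0.1254, -0.9921,  1.3465],
       [ 0.    ,  0.    ,  0.    ,  1.    ]]))
wrist (np.float64(295.65053068520166), 255.64139451640253, 186.84373373731745, array([[ 0.3141, -0.9104, -0.2694,  0.2783],
       [-0.9494, -0.302 , -0.0867, -0.5922],
       [-0.0024,  0.283 , -0.9591,  0.3848],
       [ 0.    ,  0.    ,  0.    ,  1.    ]]))
```

View pics/scene0.png

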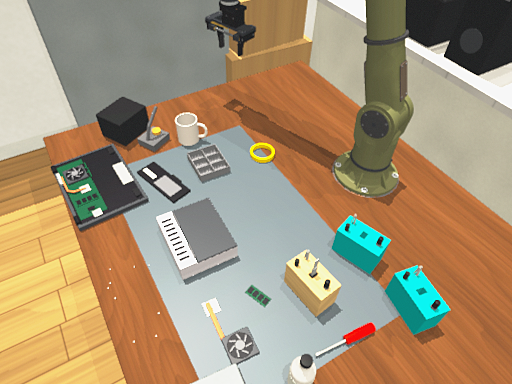

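View pics/top0.png

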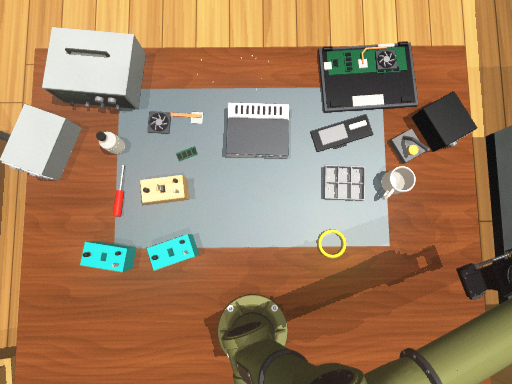

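Scene: the wooden holder is at about (313,282) with a steel blade up at (314,262). The turquoise blocks at (361,243) and (418,298) are decoys. The PC is at (197,238). Top: the wooden holder is at (163,189), the turquoise blocks at (107,256) and (172,251), the PC at (257,130) and the memory module at (187,154). The wooden block fits the description. I'll measure both and confirm in one crop.

```bash
cat > m.py <<'E'
from h import *
np.set_printoptions(precision=4,suppress=True)
t=cv2.imread("pics/top0.png"); s=cv2.imread("pics/scene0.png")
# holder top face in top view: wood colour mask
def big(m,box):
    x0,y0,x1,y1=box; k=np.zeros_like(m); k[y0:y1,x0:x1]=m[y0:y1,x0:x1]
    c=max(cv2.findContours(k,cv2.RETR_EXTERNAL,cv2.CHAIN_APPROX_NONE)[0],key=cv2.contourArea); return c
hsv=cv2.cvtColor(t,cv2.COLOR_BGR2HSV)
print("holder px",hsv[195,155],hsv[201,165],hsv[180,150])
m=cv2.inRange(hsv,(12,60,150),(35,200,255)); c=big(m,(125,160,205,215))
r=cv2.minAreaRect(c); print("holder rect",r); 
for p in cv2.boxPoints(r): print(p,onz("top",*p,0.095))
m2=cv2.inRange(hsv,(0,0,35),(180,80,120)); 
print("pc px",hsv[140,257],hsv[110,240],hsv[118,257],hsv[170,257])
c=big(((hsv[:,:,1]<30)).astype(np.uint8)*255,(215,95,300,165)); r=cv2.minAreaRect(c); print("pc rect",r)
for p in cv2.boxPoints(r): print(p,onz("top",*p,0.06))
a=cv2.resize(t[165:215,120:210],None,fx=5,fy=5,interpolation=cv2.INTER_CUBIC)
d=cv2.resize(t[92:172,215:300],None,fx=4,fy=4,interpolation=cv2.INTER_CUBIC)
b=cv2.resize(s[240:320,270:350],None,fx=4,fy=4,interpolation=cv2.INTER_CUBIC)
e=cv2.resize(s[185:285,145:250],None,fx=4,fy=4,interpolation=cv2.INTER_CUBIC)[:340]
o=np.zeros((600,800,3),np.uint8); o[:250,:450]=a; o[260:580,:340]=d[:320]; o[:320,460:780]=b; o[330:600,360:780]=e[:270]
cv2.imwrite("pics/crop1.png",o)
E
python3 m.py
```

```text
holder px [ 29  54 255] [ 18 120 151] [ 28  62 255]
holder rect ((164.18463134765625, 189.4769287109375), (25.799222946166992, 47.38126754760742), 82.87498474121094)
[139.0769 179.6154] [0.4724 0.3438 0.095 ]
[186.0923 173.7385] [0.4894 0.1987 0.095 ]
[189.2923 199.3385] [0.4097 0.1879 0.095 ]
[142.2769 205.2154] [0.3931 0.3319 0.095 ]
pc px [114  10 133] [  8   4 248] [ 13  13 183] [ 98  21 194]
pc rect ((257.0, 129.5), (69.0, 84.0), 90.0)
[215.  95.] [0.7537 0.1136 0.06  ]
[299.  95.] [ 0.7513 -0.1611  0.06  ]
[299. 164.] [ 0.5225 -0.156   0.06  ]
[215. 164.] [0.5251 0.1129 0.06  ]
```

View pics/crop1.png

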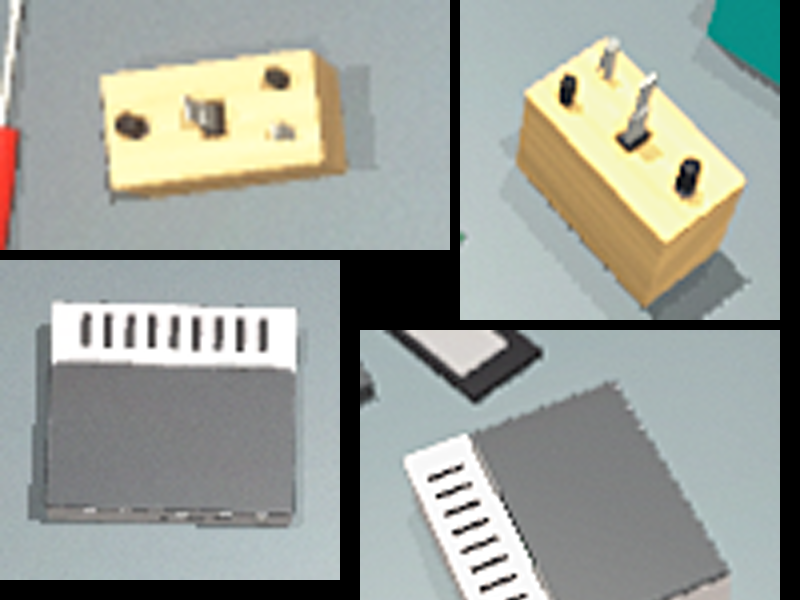

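Holder confirmed: the only beige block with a steel blade standing from a dark central slot. In the crop its top-face corners are about (100,75), (312,50), (322,165) and (112,190), and the slot is at (214,118). The PC's light deck corners are at (52,303) and (298,307), and its cover front corners at (48,508) and (294,513).

```bash
python3 - <<'E'
from h import *
np.set_printoptions(precision=4,suppress=True)
A=lambda x,y:(120+x/5-.4,165+y/5-.4); B=lambda x,y:(215+x/4-.4,92+(y-260)/4-.4)
C=np.array([onz("top",*A(*p),.095) for p in((100,75),(312,50),(322,165),(112,190))]); print(C,C.mean(0))
v=(C[0]+C[3]-C[1]-C[2]); print("block y axis deg",np.degrees(np.arctan2(v[1],v[0])),np.linalg.norm(v)/2)
print("slot",onz("top",*A(212,118),.095))
D=np.array([onz("top",*B(*p),.06) for p in((52,303),(298,307),(294,513),(48,508))]); print(D,D.mean(0))
v=D[0]+D[1]-D[2]-D[3]; print("pc x deg",np.degrees(np.arctan2(v[1],v[0])),np.linalg.norm(v)/2)
# scene triangulation: blade tip
S=lambda x,y:(270+(x-460)/4-.4,240+y/4-.4)
f,cx,cy,T=info("scene")
print("tip z=.162",onz("scene",*S(653,76),.162))
print("block top corners scene",[onz("scene",*S(*p),.095) for p in((527,95),(668,243),(745,182),(605,40))])
E
```

```text
[[0.4725 0.3422 0.095 ]
 [0.4868 0.2114 0.095 ]
 [0.4153 0.2043 0.095 ]
 [0.4011 0.333  0.095 ]] [0.4439 0.2727 0.095 ]
block y axis deg 96.26648256708309 0.13055515080189317
slot [0.445  0.2725 0.095 ]
[[ 0.7285  0.0725  0.06  ]
 [ 0.7234 -0.1282  0.06  ]
 [ 0.5526 -0.1216  0.06  ]
 [ 0.5586  0.0758  0.06  ]] [ 0.6408 -0.0254  0.06  ]
pc x deg -1.6523133608531635 0.170407105757047
tip z=.162 [0.4398 0.2745 0.162 ]
block top corners scene [array([0.4862, 0.2165, 0.095 ]), array([0.4692, 0.3453, 0.095 ]), array([0.4023, 0.3365, 0.095 ]), array([0.4171, 0.2071, 0.095 ])]
```

>>> servo_tool(
  commands=[
    [[-10,0,0,-16,51,-18,50],[-20,0,0,-32,102,-36,50],[-30,0,0,-48,154,-54,50],[-40,0,0,-64,206,-72,50],[-50,0,0,-80,257,-90,50]],
  ],
)

```text
time: 0.78
position: [0.4212, -0.4494, 0.2724]
tool_rot: [0.292, 1.551, -0.292]
ft_force: [1.2, 0.2, 0.1]
grip_width: 0.59
```

>>> servo_tool(
  commands=[
    [[-5.6,0,0,-4,61,3,50],[-11.2,0,0,-8,122,7,50],[-17,0,0,-12,184,10,50],[-22.6,0,0,-16,246,14,50],[-28.2,0,0,-20,308,17,50]],
  ],
)

```text
time: 1.4
position: [0.55, -0.1691, 0.2921]
tool_rot: [-0.092, 1.569, 0.091]
ft_force: [0.6, 0.1, 0.9]
grip_width: 0.575
```

>>> servo_tool(
  commands=[
    [[0,0,0,4,59,-3,50],[0,0,0,8,118,-7,50],[0,0,0,12,176,-10,50],[0,0,0,16,235,-14,50],[0,0,0,20,294,-17,50]],
  ],
)

```text
time: 2.02
position: [0.4985, 0.1209, 0.2718]
tool_rot: [-0.09, 1.569, 0.088]
ft_force: [0.7, 0.4, 0.5]
grip_width: 0.575
```

```bash
python3 - <<'E'
from h import *
np.set_printoptions(precision=4,suppress=True)
P,Q,s=tcp(); print(s["time"],P,s["joint_positions"],s["grip_width"]); print(Q.as_matrix())
a=np.radians(6.5); T=np.c_[[0,0,-1],[-np.sin(a),np.cos(a),0],[np.cos(a),np.sin(a),0]]
print(delta([.4435,.2745,.26],R.from_matrix(T)))
E
```

```text
2.025 [0.4985 0.1209 0.2718] [ 0.4896  0.0362 -0.7924  1.6346  0.0268  1.4814 -0.1915] 0.574855568038704
[[ 0.0004 -0.1132  0.9936]
 [-0.0008  0.9936  0.1132]
 [-1.     -0.0008  0.0003]]
(array([-0.,  0.,  0.]), array([ 11.7, 158.9, -37.3]))
```

Tracking is excellent. Now over the holder for a wrist look.

>>> servo_tool(
  commands=[
    [[0,0,0,4,55,-13,40],[0,0,0,8,110,-26,40],[0,0,0,12,159,-37,40],[0,0,0,12,159,-37,40]],
  ],
)

```text
time: 2.52
position: [0.4413, 0.2777, 0.2599]
tool_rot: [-0.095, 1.57, 0.098]
ft_force: [0.8, 0.4, -0.2]
grip_width: 0.462
```

```bash
python3 - <<'E'
from h import *
np.set_printoptions(precision=4,suppress=True)
P,Q,s=tcp(); print(s["time"],P,s["joint_positions"])
I=info("wrist"); im=snap("wrist","w1"); np.savez("w1.npz",f=I[0],cx=I[1],cy=I[2],T=I[3])
a=np.radians(6.5); e=np.array([np.cos(a),np.sin(a),0]); c=np.array([.4435,.2745,.162])
print("pred tip edges",proj("wrist",c-.007*e,I),proj("wrist",c+.007*e,I),"slot",proj("wrist",[c[0],c[1],.095],I))
E
```

```text
2.525 [0.4413 0.2777 0.2599] [ 0.2987  0.0809 -0.9511  1.6333  0.0645  1.4615 -0.5348]
pred tip edges [250.3399 182.7829] [264.0077 182.9057] slot [256.91   168.3568]
```

View pics/w1.png

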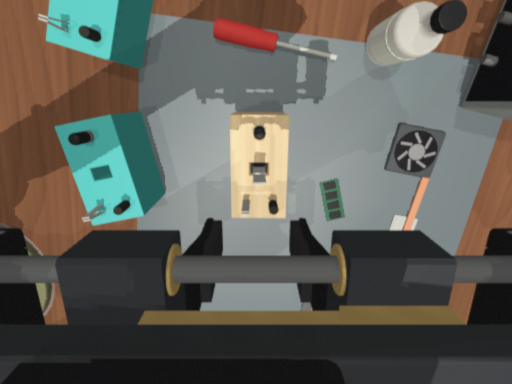

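The wrist view shows the blade tip at about (259,181) and the slot at (259,168), 2 px from prediction, about 2 mm off. Nothing is near the fingers' path. Descend and grip.

>>> servo_tool(
  commands=[
    [[0,0,0,30,0,2,40],[0,0,0,75,0,2,40],[0,0,0,120,0,2,40],[0,0,0,145,0,2,40],[0,0,0,156,0,2,40]],
  ],
)

```text
time: 3.2
position: [0.4465, 0.2709, 0.1023]
tool_rot: [-0.089, 1.571, 0.086]
ft_force: [-0.5, -0.1, 0.6]
grip_width: 0.462
```

>>> servo_tool(
  commands=[
    [[0,0,0,0,0,0,8],[0,0,0,0,0,0,8],[0,0,0,0,0,0,8],[0,0,0,0,0,0,8]],
  ],
  newtons=30,
)

```text
time: 3.7
position: [0.4468, 0.2736, 0.1049]
tool_rot: [-0.089, 1.568, 0.09]
ft_force: [-0.7, 0.4, 3.1]
grip_width: 0.147
```

>>> servo_tool(
  commands=[
    [[0,0,0,-12,0,0,4],[0,0,0,-45,0,0,4],[0,0,0,-80,0,0,4],[0,0,0,-115,0,0,4],[0,0,0,-145,0,0,4]],
  ],
)

```text
time: 4.32
position: [0.4465, 0.2735, 0.2511]
tool_rot: [-0.09, 1.567, 0.09]
ft_force: [-0.2, -1.2, -1.5]
grip_width: 0.149
```

```bash
python3 - <<'E'
from h import *
np.set_printoptions(precision=4,suppress=True)
P,Q,s=tcp(); print(s["time"],P,s["joint_positions"],s["grip_width"],s["ft_force"])
a=snap("wrist","w2"); b=snap("scene","s2"); 
cv2.imwrite("pics/c2.png",np.hstack([a[90:340,130:380],cv2.resize(b[150:350,210:400],(475,500))[:250*2][::1][:500][:250] if 0 else cv2.resize(b[180:330,230:380],(250,250))])[:,:,::-1].repeat(1,0))
print(np.round(Q.as_matrix(),3))
E
```

```text
4.325 [0.4465 0.2735 0.2511] [ 0.3054  0.0897 -0.952   1.6447  0.0745  1.4438 -0.5398] 0.1490788535021641 [-0.2302 -1.1773 -1.5159]
[[ 0.002 -0.114  0.993]
 [ 0.     0.993  0.114]
 [-1.    -0.     0.002]]
```

View pics/c2.png

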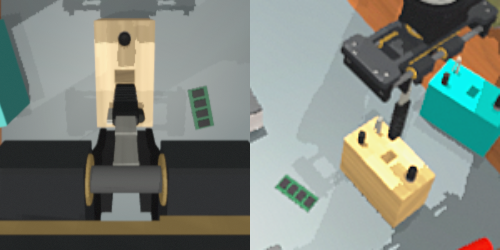

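Held, handle hanging below the fingers, slot empty. Carry it to the clear bench in front of the PC and tilt about the jaw axis.

>>> servo_tool(
  commands=[
    [[0,0,0,0,-40,-3,4],[0,0,0,0,-100,-8,4],[0,0,0,0,-160,-13,4],[0,0,0,0,-225,-18,4],[0,0,0,0,-290,-23,4]],
  ],
)

```text
time: 5.05
position: [0.4557, -0.0141, 0.2487]
tool_rot: [-0.09, 1.569, 0.089]
ft_force: [1.0, -0.7, -1.6]
grip_width: 0.144
```

>>> servo_tool(
  commands=[
    [[0,0,9,10,-40,-2,4],[0,0,18,20,-62,-4,4],[0,0,28,30,-62,-4,4],[0,0,38,40,-62,-4,4],[0,0,48,50,-62,-4,4]],
  ],
)

```text
time: 5.68
position: [0.4597, -0.0751, 0.1986]
tool_rot: [0.578, 1.513, 0.744]
ft_force: [1.6, 0.1, -0.7]
grip_width: 0.15
```

```bash
python3 - <<'E'
from h import *
np.set_printoptions(precision=4,suppress=True)
P,Q,s=tcp(); print(s["time"],P,s["joint_positions"],s["grip_width"],s["ft_force"])
print(np.round(Q.as_matrix(),3))
E
```

```text
5.675 [ 0.4597 -0.0751  0.1986] [ 0.8878  0.3628 -0.3479  1.6764 -0.5249  1.6721  0.7367] 0.15018534939739786 [ 1.5719  0.1487 -0.7047]
[[-0.083 -0.075  0.994]
 [ 0.741  0.662  0.112]
 [-0.666  0.746  0.001]]
```

>>> servo_tool(
  commands=[
    [[0,0,6,15,-17,0,4],[0,0,12,35,-39,0,4],[0,0,17,55,-62,0,4],[0,0,22,73,-82,0,4],[0,0,22,73,-82,0,4]],
  ],
)

```text
time: 6.3
position: [0.4571, -0.0743, 0.085]
tool_rot: [0.888, 1.424, 1.034]
ft_force: [-0.8, 0.3, -1.4]
grip_width: 0.148
```

```bash
python3 - <<'E'
from h import *
np.set_printoptions(precision=4,suppress=True)
P,Q,s=tcp(); print(s["time"],P,s["joint_positions"],s["grip_width"],s["ft_force"])
print(np.round(Q.as_matrix(),3)); print(delta([P[0],P[1],.042]))
snap("scene","s3")
E
```

```text
6.3 [ 0.4571 -0.0743  0.085 ] [ 0.9394  0.7794 -0.3289  1.6245 -0.5905  1.7047  0.9202] 0.14756290149566276 [-0.7875  0.2954 -1.3512]
[[-0.108 -0.03   0.994]
 [ 0.936  0.335  0.112]
 [-0.336  0.942 -0.008]]
(array([0., 0., 0.]), array([ 14.5, -40.5,   0.3]))
```

View pics/s3.png

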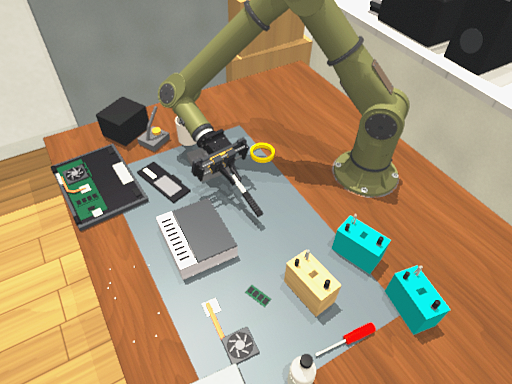

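The scene shows the tool held in line with the gripper, butt pointing left-front of the PC at (258,212), wrist near the tray (208,160). Lower until the butt touches.

>>> servo_tool(
  commands=[
    [[0,0,0,6,-16,0,4],[0,0,0,10,-28,0,4],[0,0,0,12,-34,0,4],[0,0,0,14,-38,0,4],[0,0,0,14,-38,0,4]],
  ],
)

```text
time: 6.98
position: [0.4594, -0.0745, 0.0488]
tool_rot: [0.878, 1.421, 1.034]
ft_force: [0.3, -0.1, -1.2]
grip_width: 0.146
```

>>> servo_tool(
  commands=[
    [[0,0,0,0,0,0,4],[0,0,0,1,-2,0,4]],
  ],
)

```text
time: 7.22
position: [0.4596, -0.0745, 0.0467]
tool_rot: [0.878, 1.42, 1.034]
ft_force: [1.2, -0.7, -0.6]
grip_width: 0.147
```

>>> servo_tool(
  commands=[
    [[0,0,0,2,-6,0,4],[0,0,0,2,-7,0,4],[0,0,0,2,-7,0,4]],
  ],
)

```text
time: 7.6
position: [0.4594, -0.0748, 0.0391]
tool_rot: [0.879, 1.421, 1.034]
ft_force: [0.0, 0.2, -0.2]
grip_width: 0.148
```

>>> servo_tool(
  commands=[
    [[0,0,0,0,0,0,40],[0,0,0,0,0,0,40],[0,0,0,0,0,0,40],[0,0,0,0,0,0,40]],
  ],
)

```text
time: 8.1
position: [0.4595, -0.0748, 0.0394]
tool_rot: [0.878, 1.42, 1.034]
ft_force: [-0.2, 0.7, 0.3]
grip_width: 0.44
```

```bash
python3 - <<'E'
from h import *
np.set_printoptions(precision=4,suppress=True)
P,Q,s=tcp(); print(s["time"],P,s["joint_positions"],s["grip_width"],s["ft_force"])
a=np.radians(6.5); T=np.c_[[0,0,-1],[-np.sin(a),np.cos(a),0],[np.cos(a),np.sin(a),0]]
print(np.round(Q.as_matrix(),3)); print(delta([.455,-.06,.24],R.from_matrix(T)))
E
```

```text
8.1 [ 0.4595 -0.0748  0.0394] [ 0.9286  0.8496 -0.3174  1.612  -0.5692  1.6535  0.9624] 0.4395860403598825 [-0.1867  0.7291  0.2555]
[[-0.107 -0.039  0.994]
 [ 0.934  0.34   0.114]
 [-0.342  0.94   0.   ]]
(array([  0.,  -0., -70.]), array([-54.3, 193.7,  -2.8]))
```

>>> servo_tool(
  commands=[
    [[0,0,0,-15,40,0,45],[0,0,0,-35,97,0,45],[0,0,-10,-50,150,-3,45],[0,0,-20,-54,194,-3,45],[0,0,-30,-54,194,-3,45]],
  ],
)

```text
time: 8.72
position: [0.4563, -0.0596, 0.244]
tool_rot: [0.452, 1.534, 0.629]
ft_force: [-0.0, 0.2, -0.4]
grip_width: 0.513
```

```bash
python3 - <<'E'
from h import *
P,Q,s=tcp(); a=np.radians(6.5); T=np.c_[[0,0,-1],[-np.sin(a),np.cos(a),0],[np.cos(a),np.sin(a),0]]
print(P,delta([.455,-.06,.24],R.from_matrix(T)))
E
```

```text
[ 0.45627602 -0.05955515  0.24396159] (array([  0.2,   0.3, -39.4]), array([ 2.9, -2.7, -1.3]))
```

>>> servo_tool(
  commands=[
    [[0,0,-10,0,0,0,45],[0,0,-20,0,0,0,45],[0,0,-30,0,0,0,45],[0,0,-40,0,0,0,45],[0,0,-40,0,0,0,45]],
  ],
)

```text
time: 9.35
position: [0.4548, -0.055, 0.2413]
tool_rot: [-0.098, 1.567, 0.095]
ft_force: [0.3, 0.3, -0.2]
grip_width: 0.517
```

```bash
python3 - <<'E'
from h import *
np.set_printoptions(precision=4,suppress=True)
P,Q,s=tcp(); print(s["time"],P,s["joint_positions"])
I=info("wrist"); im=snap("wrist","w4"); np.savez("w4.npz",f=I[0],cx=I[1],cy=I[2],T=I[3])
t=snap("top","t4")
h=cv2.cvtColor(t,cv2.COLOR_RGB2HSV)
cv2.imwrite("pics/c4.png",np.hstack([im[:260],cv2.resize(t[130:260,200:340],(280,260),interpolation=cv2.INTER_CUBIC)])[:,:,::-1])
for p in [(.455,.02,.006),(.455,-.1,.006)]: print(p,proj("wrist",p,I),proj("top",p))
E
```

```text
9.35 [ 0.4548 -0.055   0.2413] [ 0.657  -0.1063 -0.5468  1.8081 -0.0538  1.4221  0.2435]
(0.455, 0.02, 0.006) [261.7614 101.9767] [244.6818 187.3406]
(0.455, -0.1, 0.006) [251.5707 184.0778] [280.915  186.9895]
```

View pics/c4.png

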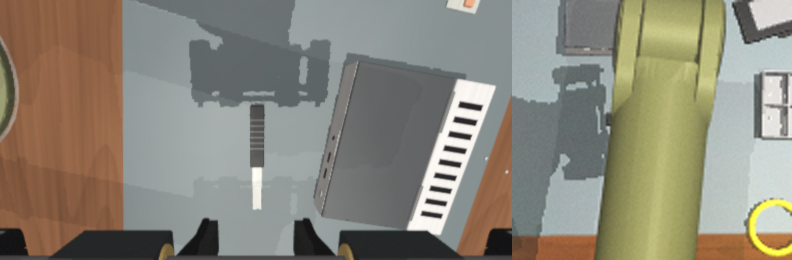

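The tool lies flat: butt (257,104), handle/steel border (257,167), tip (257,209). The PC's cover front edge runs from (357,62) to (324,215).

```bash
python3 - <<'E'
from h import *
np.set_printoptions(precision=4,suppress=True)
d=np.load("w4.npz"); I=(float(d["f"]),float(d["cx"]),float(d["cy"]),d["T"])
B,H,Tp=[onz("wrist",*p,.006,I) for p in((257.5,104),(257,167),(257,209))]
v=Tp-B; print(B,H,Tp,np.linalg.norm(v),np.degrees(np.arctan2(v[1],v[0])))
c1,c2=[onz("wrist",*p,.06,I) for p in((357,62),(324,215))]; w=c1-c2
print("pc front",c1,c2,(c1+c2)/2,np.linalg.norm(w),np.degrees(np.arctan2(w[1],w[0]))-90)
for p in((495,88),(437,234)): print("back",onz("wrist",*p,.06,I))
u=v/np.linalg.norm(v); g=B+u*.055; print("grasp",g)
a=np.arctan2(-u[0],-u[1]); # tool y along -u
y=-u; y[2]=0; y/=np.linalg.norm(y); x=np.array([0,0,-1.]); T=np.c_[x,y,np.cross(x,y)]
print(delta([g[0],g[1],.06],R.from_matrix(T)))
# enlarged front face
im=cv2.imread("pics/w4.png"); cv2.imwrite("pics/c5.png",cv2.resize(im[50:230,290:390],None,fx=3.3,fy=3.3,interpolation=cv2.INTER_CUBIC))
E
```

```text
[0.4494 0.0166 0.006 ] [ 0.4599 -0.0728  0.006 ] [ 0.4681 -0.1388  0.006 ] 0.15652826650151078 -83.15520157904002
pc front [0.5591 0.0789 0.06  ] [ 0.5569 -0.116   0.06  ] [ 0.558  -0.0186  0.06  ] 0.19495694372912525 -0.6647012578186207
back [0.7308 0.0708 0.06  ]
back [ 0.7183 -0.1249  0.06  ]
grasp [ 0.456 -0.038  0.006]
(array([-0.3, -0. , -0. ]), array([180.1,  21.1,   4.2]))
```

View pics/c5.png

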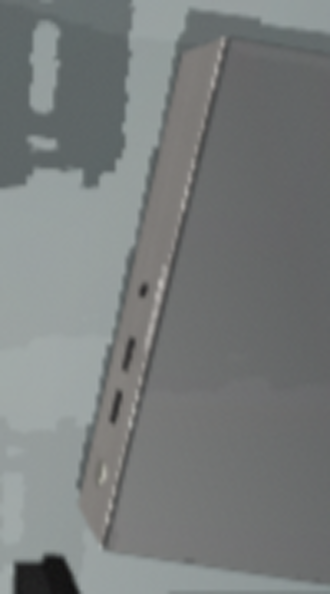

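The front wall face is visible, but the notch itself is hidden by the cover lip. The front edge runs (228,38) to (105,548) in the crop, which agrees with the top-view estimate within 2–4 mm. I'll take the notch at (0.557,-0.021) with yaw -1.6°. Regrasp the handle.

>>> servo_tool(
  commands=[
    [[0,0,0,50,21,4,45],[0,0,0,105,21,4,45],[0,0,0,160,21,4,45],[0,0,0,200,21,4,45],[0,0,0,215,21,4,45]],
  ],
)

```text
time: 10.07
position: [0.4538, -0.0396, 0.0221]
tool_rot: [-0.085, 1.575, 0.089]
ft_force: [-0.1, -0.2, 0.1]
grip_width: 0.521
```

>>> servo_tool(
  commands=[
    [[0,0,0,10,0,0,45],[0,0,0,18,0,0,45],[0,0,0,20,0,0,45],[0,0,0,20,0,0,45]],
  ],
)

```text
time: 10.58
position: [0.4569, -0.0385, 0.0057]
tool_rot: [-0.09, 1.568, 0.089]
ft_force: [0.1, 0.2, 0.4]
grip_width: 0.518
```

```bash
python3 - <<'E'
from h import *
P,Q,s=tcp(); print(s["time"],P,s["ft_force"],delta([.456,-.038,.003]),np.round(Q.as_matrix(),3))
E
```

```text
10.575 [ 0.45689832 -0.03846291  0.00565895] [0.12447451 0.19106351 0.4254082 ] (array([0., 0., 0.]), array([ 2.7,  0.6, -0.8])) [[ 0.001 -0.114  0.994]
 [-0.     0.994  0.114]
 [-1.    -0.001  0.001]]
```

>>> servo_tool(
  commands=[
    [[0,0,0,3,0,0,45],[0,0,0,3,0,0,10],[0,0,0,3,0,0,10],[0,0,0,3,0,0,10],[0,0,0,3,0,0,10]],
  ],
  newtons=50,
)

```text
time: 11.2
position: [0.4563, -0.0384, 0.0021]
tool_rot: [-0.089, 1.569, 0.089]
ft_force: [-0.1, -0.3, 0.3]
grip_width: 0.167
```

>>> servo_tool(
  commands=[
    [[0,0,0,0,0,0,10],[0,0,0,0,0,0,10]],
  ],
)

```text
time: 11.45
position: [0.4563, -0.0384, 0.002]
tool_rot: [-0.09, 1.569, 0.089]
ft_force: [0.6, -0.3, -0.2]
grip_width: 0.118
```

The opening reads about 10 mm where the handle should hold it near 20. Test whether anything is between the pads.

>>> servo_tool(
  commands=[
    [[0,0,0,0,0,0,3],[0,0,0,0,0,0,3],[0,0,0,0,0,0,3]],
  ],
)

```text
time: 11.82
position: [0.4563, -0.0384, 0.002]
tool_rot: [-0.089, 1.569, 0.089]
ft_force: [-0.3, -0.5, 0.1]
grip_width: 0.037
```

```bash
python3 - <<'E'
from h import *
P,Q,s=tcp(); print(s["time"],P,s["grip_width"],s["joint_positions"]); im=snap("wrist","w5"); 
cv2.imwrite("pics/c6.png",im[60:340,100:412][:,:,::-1].repeat(2,0).repeat(2,1))
E
```

```text
11.825 [ 0.45631457 -0.03842995  0.00203874] 0.037312405632491066 [ 0.59852483  0.14814937 -0.59969692  2.0997472   0.10486577  0.92193779
  0.0542167 ]
```

View pics/c6.png

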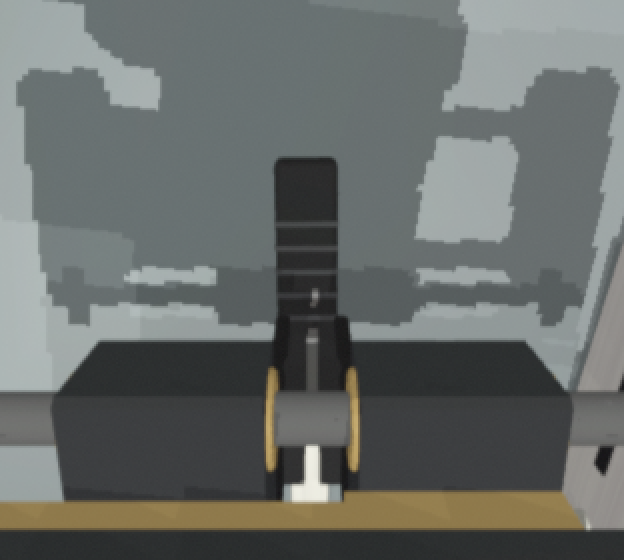

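```bash
python3 - <<'E'
from h import *
np.set_printoptions(precision=4,suppress=True)
P,Q,s=tcp(); I=info("wrist")
C=lambda x,y:(100+x/2,60+y/2)
for n,p in dict(butt=(306,158),l=(275,165),r=(338,165),ring1=(306,225),last=(306,318),tipL=(285,318),white=(312,465),whitew1=(285,490),w2=(342,490)).items(): print(n,onz("wrist",*C(*p),.012,I),onz("wrist",*C(*p),.006,I))
for z in(0,-.019,-.03,-.05): print("finger pt",z,[2*(proj("wrist",P+Q.apply([z,0,0]),I)-[100,60])])
E
```

```text
butt [0.4487 0.0159 0.012 ] [0.4487 0.0151 0.006 ]
l [0.4394 0.0126 0.012 ] [0.4391 0.0118 0.006 ]
r [0.4588 0.0148 0.012 ] [0.4592 0.014  0.006 ]
ring1 [ 0.4511 -0.0053  0.012 ] [ 0.4512 -0.0068  0.006 ]
last [ 0.4546 -0.0371  0.012 ] [ 0.4548 -0.0396  0.006 ]
tipL [ 0.4476 -0.0379  0.012 ] [ 0.4476 -0.0404  0.006 ]
white [ 0.4631 -0.0938  0.012 ] [ 0.4636 -0.0982  0.006 ]
whitew1 [ 0.4545 -0.1056  0.012 ] [ 0.4547 -0.1103  0.006 ]
w2 [ 0.4753 -0.1032  0.012 ] [ 0.4762 -0.1079  0.006 ]
finger pt 0 [array([310.5246, 310.9138])]
finger pt -0.019 [array([310.4982, 333.1673])]
finger pt -0.03 [array([310.4805, 348.1207])]
finger pt -0.05 [array([310.4423, 380.3635])]
```

>>> servo_tool(
  commands=[
    [[0,0,0,-5,0,0,3],[0,0,0,-15,0,0,3],[0,0,0,-30,0,0,3],[0,0,0,-30,0,0,3]],
  ],
)

```text
time: 12.38
position: [0.4579, -0.0387, 0.0339]
tool_rot: [-0.09, 1.565, 0.088]
ft_force: [1.5, -0.1, -0.1]
grip_width: 0.034
```

```bash
python3 - <<'E'
from h import *
P,Q,s=tcp(); print(P,s["grip_width"],s["ft_force"]); a=cv2.imread("pics/w5.png"); b=snap("wrist","w6")[:,:,::-1]
for n,i in(("before",a),("after",b)):
    g=i.max(2).astype(int); print(n,g[110:240:4,253], g[150,225:285:3])
E
```

```text
[ 0.45791368 -0.03868363  0.03387899] 0.033696401218915976 [ 1.45515272 -0.07044283 -0.08003755]
before [113 114 114 114 113 115 113  83  43  44  45  44  45  45  44  53  49  43
  52  47  44  53  44  43  53  36  35  60  40  46 110  66  67] [114 114 114 114  66  45  44  45  44  45  46  46  43  43  41 112 113 113
 113 112]
after [109 109 109 108 109 108  36  42  41  42  41  40  42  61  42  51  42  41
  72  39  41  50  88 135  85  89  87  84  59  59  59  60  60] [109 109 108 108  74  41  41  41  42  41  41  41  40  54 108 109 108 109
 109 109]
```

The tool was not lifted; the fingers closed over the top of it. Touch test beside the tool, to learn where the fingertips really are.

>>> servo_tool(
  commands=[
    [[0,0,0,0,0,-40,3],[0,0,0,15,0,-45,3],[0,0,0,30,0,-45,3],[0,0,0,34,0,-45,3],[0,0,0,34,0,-45,3]],
  ],
)

```text
time: 13.05
position: [0.4119, -0.0429, -0.0025]
tool_rot: [-0.089, 1.57, 0.091]
ft_force: [0.1, 0.3, 0.1]
grip_width: 0.032
```

>>> servo_tool(
  commands=[
    [[0,0,0,2,0,0,3],[0,0,0,3,0,0,3],[0,0,0,3,0,0,3]],
  ],
)

```text
time: 13.42
position: [0.4118, -0.0435, -0.0049]
tool_rot: [-0.09, 1.569, 0.089]
ft_force: [-0.3, -0.3, -0.1]
grip_width: 0.035
```

>>> servo_tool(
  commands=[
    [[0,0,0,2,0,0,3],[0,0,0,3,0,0,3],[0,0,0,3,0,0,3]],
  ],
)

```text
time: 13.8
position: [0.4115, -0.0435, -0.0081]
tool_rot: [-0.089, 1.569, 0.089]
ft_force: [-0.5, 0.8, -0.9]
grip_width: 0.034
```

>>> servo_tool(
  commands=[
    [[0,0,0,1,0,0,3],[0,0,0,2,0,0,3],[0,0,0,2,0,0,3]],
  ],
)

```text
time: 14.18
position: [0.4115, -0.0435, -0.0101]
tool_rot: [-0.089, 1.569, 0.089]
ft_force: [0.3, 0.3, -0.0]
grip_width: 0.038
```

>>> servo_tool(
  commands=[
    [[0,0,0,1,0,0,3],[0,0,0,2,0,0,3],[0,0,0,2,0,0,3]],
  ],
)

```text
time: 14.55
position: [0.4115, -0.0435, -0.0121]
tool_rot: [-0.089, 1.569, 0.089]
ft_force: [0.0, 0.9, -0.4]
grip_width: 0.035
```

>>> servo_tool(
  commands=[
    [[0,0,0,1,0,0,3],[0,0,0,2,0,0,3],[0,0,0,2,0,0,3]],
  ],
)

```text
time: 14.92
position: [0.4115, -0.0435, -0.0141]
tool_rot: [-0.089, 1.569, 0.089]
ft_force: [-0.2, -0.3, -0.1]
grip_width: 0.033
```

>>> servo_tool(
  commands=[
    [[0,0,0,1,0,0,3],[0,0,0,2,0,0,3],[0,0,0,2,0,0,3]],
  ],
)

```text
time: 15.3
position: [0.4115, -0.0435, -0.0161]
tool_rot: [-0.089, 1.569, 0.089]
ft_force: [0.1, 0.4, 0.6]
grip_width: 0.033
```

>>> servo_tool(
  commands=[
    [[0,0,0,1,0,0,3],[0,0,0,2,0,0,3],[0,0,0,2,0,0,3]],
  ],
)

```text
time: 15.68
position: [0.4115, -0.0435, -0.0181]
tool_rot: [-0.089, 1.569, 0.089]
ft_force: [0.2, 1.3, -0.8]
grip_width: 0.033
```

```bash
python3 - <<'E'
from h import *
P,Q,s=tcp(); print(P,s["grip_width"],s["ft_force"],s["joint_positions"]); b=snap("wrist","w7")
s_=snap("scene","s7")
q=proj("scene",P); print(q); x,y=int(q[0]),int(q[1])
c=cv2.resize(s_[y-60:y+40,x-60:x+60],(600,500),interpolation=cv2.INTER_CUBIC); cv2.imwrite("pics/c7.png",c[:,:,::-1])
E
```

```text
[ 0.4115148  -0.04347668 -0.01805185] 0.03282394515844132 [ 0.23039532  1.26705212 -0.75804932] [ 0.63333737  0.08410081 -0.60257253  2.21127203  0.06279651  0.86212943
  0.10542275]
[258.36024805 211.86986501]
```

View pics/c7.png

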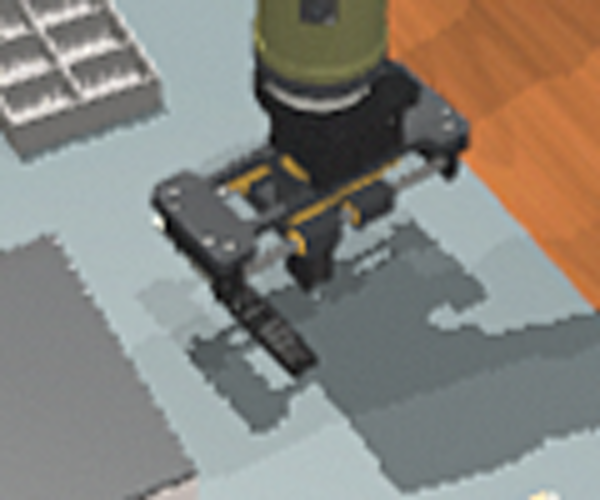

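The fingertips at about (315,287) in the crop are still just above the bench although the reading says -18 mm. So the reported TCP is biased along the fingers. Continue down to contact to measure the bias.

>>> servo_tool(
  commands=[
    [[0,0,0,1,0,0,3],[0,0,0,2,0,0,3],[0,0,0,2,0,0,3]],
  ],
)

```text
time: 16.15
position: [0.4115, -0.0435, -0.0201]
tool_rot: [-0.089, 1.569, 0.089]
ft_force: [-0.8, -0.8, -0.4]
grip_width: 0.034
```

>>> servo_tool(
  commands=[
    [[0,0,0,1,0,0,3],[0,0,0,2,0,0,3],[0,0,0,2,0,0,3]],
  ],
)

```text
time: 16.52
position: [0.4115, -0.0435, -0.0221]
tool_rot: [-0.089, 1.569, 0.089]
ft_force: [-0.2, -0.4, 0.2]
grip_width: 0.032
```

>>> servo_tool(
  commands=[
    [[0,0,0,1,0,0,3],[0,0,0,2,0,0,3],[0,0,0,2,0,0,3]],
  ],
)

```text
time: 16.9
position: [0.4115, -0.0435, -0.024]
tool_rot: [-0.089, 1.569, 0.089]
ft_force: [-0.4, 0.2, 0.7]
grip_width: 0.033
```

```bash
python3 - <<'E'
from h import *
np.set_printoptions(precision=4,suppress=True)
P,Q,s=tcp()
p,e=tri(ray("scene",261,208.6),(np.array([.4115,-.0435,0]),np.array([0,0,1.]))); print(p,e)
for z in(-.018,-.01,0,.01): print(z,proj("scene",[.4115,-.0435,z]))
print(s["ft_force"],s["joint_torque"],s["joint_positions"])
im=snap("wrist","w8")
a=cv2.imread("pics/w7.png"); 
c=np.hstack([cv2.resize(a[150:300,190:320],(390,450)),cv2.resize(im[150:300,190:320,::-1],(390,450))]); cv2.imwrite("pics/c8.png",c)
E
```

```text
[ 0.4082 -0.0413 -0.0005] 0.008038600861699052
-0.018 [258.3609 211.8534]
-0.01 [258.435  210.3122]
0 [258.5285 208.3649]
0.01 [258.6232 206.3939]
[-0.3826  0.2014  0.6787] [  0.001  -25.0208  -1.3079 -23.8427  -0.0382   0.0362  -0.0053] [ 0.6306  0.0964 -0.6018  2.2154  0.0728  0.8482  0.0967]
```

View pics/c8.png

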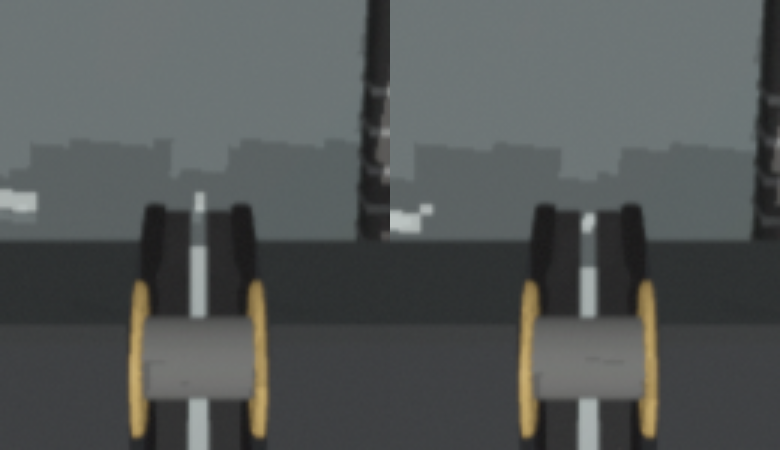

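The fingertips appear at row about 218 in the wrist picture, some 25 mm behind where the reported TCP would put them. Continue the touch.

>>> servo_tool(
  commands=[
    [[0,0,0,1,0,0,3],[0,0,0,2,0,0,3],[0,0,0,2,0,0,3]],
  ],
)

```text
time: 17.32
position: [0.4115, -0.0435, -0.0261]
tool_rot: [-0.089, 1.569, 0.089]
ft_force: [0.7, 0.4, -0.7]
grip_width: 0.034
```

>>> servo_tool(
  commands=[
    [[0,0,0,1,0,0,3],[0,0,0,2,0,0,3],[0,0,0,2,0,0,3]],
  ],
)

```text
time: 17.7
position: [0.4115, -0.0435, -0.0281]
tool_rot: [-0.089, 1.569, 0.089]
ft_force: [-0.2, -0.1, 0.2]
grip_width: 0.031
```

>>> servo_tool(
  commands=[
    [[0,0,0,1,0,0,3],[0,0,0,2,0,0,3],[0,0,0,2,0,0,3]],
  ],
)

```text
time: 18.08
position: [0.4116, -0.0435, -0.03]
tool_rot: [-0.089, 1.569, 0.089]
ft_force: [-0.6, -0.2, -1.2]
grip_width: 0.032
```

>>> servo_tool(
  commands=[
    [[0,0,0,2,0,0,3],[0,0,0,2,0,0,3]],
  ],
)

```text
time: 18.32
position: [0.4116, -0.0436, -0.0302]
tool_rot: [-0.09, 1.571, 0.089]
ft_force: [-7.1, 1.7, 23.1]
grip_width: 0.032
```

>>> servo_tool(
  commands=[
    [[0,0,0,2,0,0,3],[0,0,0,2,0,0,3]],
  ],
)

```text
time: 18.58
position: [0.4116, -0.0436, -0.0303]
tool_rot: [-0.091, 1.572, 0.088]
ft_force: [-14.9, 3.5, 45.5]
grip_width: 0.029
```

>>> servo_tool(
  commands=[
    [[0,0,0,2,0,0,3],[0,0,0,2,0,0,3]],
  ],
)

```text
time: 18.82
position: [0.4116, -0.0437, -0.0304]
tool_rot: [-0.092, 1.574, 0.087]
ft_force: [-24.1, 4.2, 68.0]
grip_width: 0.036
```

```bash
python3 - <<'E'
from h import *
np.set_printoptions(precision=4,suppress=True)
P,Q,s=tcp(); I=info("wrist"); print(s["time"],P,s["ft_force"],"cam",I[3][:3,3])
C=Q.inv().apply(I[3][:3,3]-P); print("cam in tool frame",C)
T=Q.inv().as_matrix()@I[3][:3,:3]
# reported-tool-frame point at row 218 ray, for tool y = 0, 5, 9.5
d=T@np.array([(256-I[1])/I[0],(218-I[2])/I[0],1])
for y in(0,.005,.0095,.012): print(y,C+d*(y-C[1])/d[1])
E
```

```text
18.825 [ 0.4116 -0.0437 -0.0304] [-24.0785   4.1959  68.0285] cam [0.4038 0.0346 0.1631]
cam in tool frame [-0.1937  0.0781  0.0001]
0 [-0.0047  0.      0.0005]
0.005 [-0.0168  0.005   0.0004]
0.0095 [-0.0277  0.0095  0.0004]
0.012 [-0.0337  0.012   0.0004]
```

Contact at a reported z of -30 mm. The true fingertips therefore lie 30 mm behind the reported TCP along the fingers. I'll use that offset from now on. Back off, open and regrasp.

>>> servo_tool(
  commands=[
    [[0,0,0,-20,0,0,3],[0,0,0,-50,0,0,45],[0,0,0,-55,0,30,45],[0,0,0,-55,0,45,45],[0,0,0,-55,0,45,45]],
  ],
)

```text
time: 19.45
position: [0.4563, -0.0378, 0.0184]
tool_rot: [-0.089, 1.57, 0.091]
ft_force: [0.2, -0.0, 0.7]
grip_width: 0.402
```

```bash
python3 - <<'E'
from h import *
P,Q,s=tcp(); print(s["time"],P,s["ft_force"],s["grip_width"],delta([.456,-.038,-.028]))
im=snap("wrist","w9"); g=im.max(2).astype(int); print(g[100:215:4,253],g[160,225:290:3],g[145,225:290:3])
E
```

```text
19.45 [ 0.45626256 -0.03781792  0.01838822] [ 0.18422708 -0.00727937  0.70605881] 0.4020677767467334 (array([0., 0., 0.]), array([46.4, -0.2, -0.2]))
[114 114 114 114 114 113 114 114 113  77  42  44  45  43  44  45  45  64
  43  47  52  42  61  94  87  73  36  87 113] [113 114 113 114 112  42  44  44  42  44  45  44  46  44  71 114 113 113
 113 114 114 112] [114 113 114 114 109  42  43  45  44  45  45  45  42  43  67 114 113 114
 114 113 113 114]
```

>>> servo_tool(
  commands=[
    [[0,0,0,20,0,0,45],[0,0,0,40,0,0,45],[0,0,0,45,0,0,45],[0,0,0,45,0,0,45]],
  ],
)

```text
time: 20.0
position: [0.4554, -0.0383, -0.0263]
tool_rot: [-0.089, 1.57, 0.09]
ft_force: [-0.3, -0.1, -0.2]
grip_width: 0.516
```

>>> servo_tool(
  commands=[
    [[0,0,0,0,0,0,8],[0,0,0,0,0,0,8],[0,0,0,0,0,0,8],[0,0,0,0,0,0,8],[0,0,0,0,0,0,8]],
  ],
  newtons=50,
)

```text
time: 20.62
position: [0.4565, -0.0385, -0.0257]
tool_rot: [-0.09, 1.569, 0.089]
ft_force: [-1.3, -0.4, 2.9]
grip_width: 0.222
```

Gripped: 19 mm opening on the 20 mm handle. Lift, yaw the blade toward the PC and back off in front of the notch.

>>> servo_tool(
  commands=[
    [[0,0,0,-20,0,0,8],[-10,0,0,-50,5,-5,8],[-20,0,0,-80,12,-10,8],[-30,0,0,-80,23,-17,8],[-40,0,0,-80,23,-17,8]],
  ],
)

```text
time: 21.25
position: [0.4363, -0.0169, 0.0542]
tool_rot: [-0.64, 1.475, 0.639]
ft_force: [-0.7, -0.2, -1.3]
grip_width: 0.223
```

>>> servo_tool(
  commands=[
    [[-10,0,0,0,0,0,8],[-20,0,0,0,0,0,8],[-30,0,0,0,0,0,8],[-40,0,0,0,0,0,8],[-42,0,0,0,0,0,8]],
  ],
)

```text
time: 21.88
position: [0.4365, -0.0174, 0.0537]
tool_rot: [-1.19, 1.222, 1.191]
ft_force: [-0.1, -0.4, -0.6]
grip_width: 0.22
```

```bash
python3 - <<'E'
from h import *
np.set_printoptions(precision=4,suppress=True)
P,Q,s=tcp(); print(s["time"],P,s["ft_force"],s["grip_width"],s["joint_positions"])
a=np.radians(-1.6); u=np.array([np.cos(a),np.sin(a),0]); x=np.array([0,0,-1.]); T=np.c_[x,-u,np.cross(x,-u)]
n=np.array([.557,-.021,0]); print("to pre",delta(n-u*.120+[0,0,.0195],R.from_matrix(T)))
im=snap("wrist","w10"); np.save("T.npy",info("wrist")[3])
E
```

```text
21.875 [ 0.4365 -0.0174  0.0537] [-0.1106 -0.3745 -0.5526] 0.2201281518389187 [ 0.6696  0.0176 -0.6877  2.0981  0.013   1.0305  1.5205]
to pre (array([ 0.1,  0. , -0. ]), array([34.2, -0.6, -0.2]))
```

>>> servo_tool(
  commands=[
    [[0,0,0,20,0,0,8],[0,0,0,30,0,0,8],[0,0,0,34,0,0,8],[0,0,0,34,0,0,8],[0,0,0,34,0,0,8]],
  ],
)

```text
time: 22.55
position: [0.4373, -0.0175, 0.0205]
tool_rot: [-1.191, 1.221, 1.189]
ft_force: [-0.4, 0.2, -0.3]
grip_width: 0.217
```

```bash
python3 - <<'E'
from h import *
np.set_printoptions(precision=4,suppress=True)
P,Q,s=tcp(); print(s["time"],P,s["ft_force"],s["grip_width"]); 
a=np.radians(-1.6); u=np.array([np.cos(a),np.sin(a),0]); x=np.array([0,0,-1.]); T=np.c_[x,-u,np.cross(x,-u)]
n=np.array([.557,-.021,0]); print("to pre",delta(n-u*.120+[0,0,.0195],R.from_matrix(T)))
sc=snap("scene","s10"); tip=P+Q.apply([-.0317,-.1,0]); bt=P+Q.apply([-.0317,.055,0]); print(tip,proj("scene",tip),proj("scene",bt))
q=proj("scene",tip).astype(int); c=sc[q[1]-45:q[1]+45,q[0]-60:q[0]+60]; w=cv2.imread("pics/w10.png")[:,:,::-1]
print(w.shape); cv2.imwrite("pics/c10.png",cv2.resize(c,(800,600),interpolation=cv2.INTER_CUBIC)[:,:,::-1]); print(q)
E
```

```text
22.55 [ 0.4373 -0.0175  0.0205] [-0.3808  0.232  -0.2758] 0.21672036109104537
to pre (array([ 0.1, -0. ,  0. ]), array([ 1. ,  0.2, -0.2]))
[ 0.5372 -0.0201  0.0522] [227.0502 218.5279] [271.5766 200.133 ]
(384, 512, 3)
[227 218]
```

>>> servo_tool(
  commands=[
    [[0,0,0,1,0,0,8],[0,0,0,1,-8,0,8],[0,0,0,1,-16,0,8],[0,0,0,1,-20,0,8],[0,0,0,1,-23,0,8]],
  ],
)

```text
time: 23.22
position: [0.4601, -0.0179, 0.019]
tool_rot: [-1.19, 1.221, 1.191]
ft_force: [-0.6, 0.6, -0.8]
grip_width: 0.22
```

>>> servo_tool(
  commands=[
    [[0,0,0,0,-2,0,8],[0,0,0,0,-4,0,8],[0,0,0,0,-5,0,8]],
  ],
)

```text
time: 23.6
position: [0.4648, -0.0182, 0.019]
tool_rot: [-1.19, 1.221, 1.19]
ft_force: [0.1, 0.6, -1.0]
grip_width: 0.22
```

No wall contact, and the tip should be 8 mm past the front face. Push in further.

>>> servo_tool(
  commands=[
    [[0,0,0,0,-6,0,8],[0,0,0,0,-12,0,8],[0,0,0,0,-18,0,8],[0,0,0,0,-24,0,8],[0,0,0,0,-27,0,8]],
  ],
)

```text
time: 24.22
position: [0.4923, -0.0188, 0.019]
tool_rot: [-1.19, 1.221, 1.19]
ft_force: [-0.4, -0.1, -0.7]
grip_width: 0.219
```

```bash
python3 - <<'E'
from h import *
np.set_printoptions(precision=4,suppress=True)
P,Q,s=tcp(); print(s["time"],P,s["ft_force"],s["grip_width"])
sc=snap("scene","s11"); tip=P+Q.apply([-.0317,-.1,0]); print(tip)
# blade visibility: steel pixels between handle end and the front edge
for k in range(60,102,4):
    p=P+Q.apply([-.0317,.055-k/1000,0]); q=proj("scene",p).round().astype(int); print(k,q,sc[q[1],q[0]])
c=sc[165:255,190:310]; cv2.imwrite("pics/c11.png",cv2.resize(c,(800,600),interpolation=cv2.INTER_CUBIC)[:,:,::-1])
E
```

```text
24.225 [ 0.4923 -0.0188  0.019 ] [-0.4368 -0.0985 -0.6927] 0.21883416792988594
[ 0.5922 -0.0214  0.0507]
60 [239 214] [35 35 35]
64 [238 214] [38 38 37]
68 [237 215] [38 41 38]
72 [235 215] [38 41 38]
76 [234 216] [40 40 38]
80 [233 216] [34 35 33]
84 [232 217] [50 49 48]
88 [231 217] [103 103  93]
92 [229 218] [253 253 250]
96 [228 218] [250 250 247]
100 [227 219] [249 249 245]
```

View pics/c11.png

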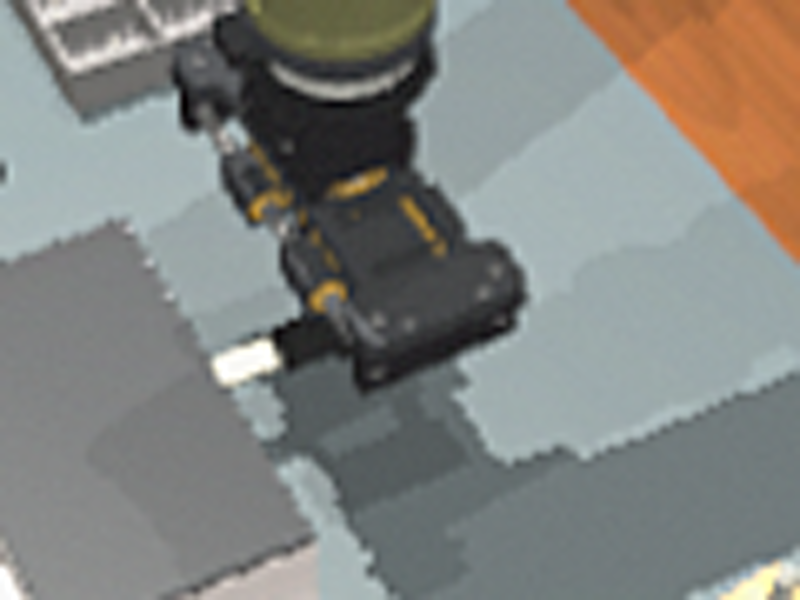

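The blade is under the cover's edge: steel is visible from (213,362) to (278,355), about 30 mm, so the tip is roughly 37 mm in. Work out the lever motion about the notch's lower edge.

```bash
cat > lever.py <<'E'
from h import *
import sys
np.set_printoptions(precision=1,suppress=True)
P,Q,s=tcp(); F=np.array([.557,0,.0485]); o=np.array([-.0317,0,0])
H0=P+Q.apply(o)
M=Q.as_matrix(); phi0=np.arcsin(-M[2,1]); L=float(sys.argv[1])
for f in map(float,sys.argv[2:]):
    p=np.radians(f); C=np.array([F[0],0,F[2]])+.00125*np.array([-np.sin(p),0,np.cos(p)])
    H=C-L*np.array([np.cos(p),0,np.sin(p)]); H[1]=H0[1]
    Q2=Q*R.from_rotvec([0,0,-(p-phi0)]); d=Q.inv().apply(H-Q2.apply(o)-P)*1000
    print(f,"wz",np.degrees(-(p-phi0)),d)
E
python3 lever.py .065 0 4 8 12 15 17
```

```text
0.0 wz 0.01900022764947061 [ 1.   0.5 -0. ]
4.0 wz -3.980999772350529 [ 5.4 -1.8 -0. ]
8.0 wz -7.98099977235053 [ 9.7 -4.4 -0. ]
12.0 wz -11.98099977235053 [13.8 -7.3  0. ]
15.0 wz -14.980999772350527 [16.8 -9.6  0. ]
17.0 wz -16.98099977235053 [ 18.7 -11.3   0. ]
```

>>> servo_tool(
  commands=[
    [[0,0,0,1,0,0,8],[0,0,-2,3,-1,0,8],[0,0,-4,5.4,-1.8,0,8],[0,0,-6,7.5,-3,0,8],[0,0,-8,9.7,-4.4,0,8]],
  ],
  newtons=60,
)

```text
time: 24.9
position: [0.496, -0.019, 0.0095]
tool_rot: [-1.255, 1.119, 1.086]
ft_force: [-1.5, -0.3, 3.0]
grip_width: 0.216
```

```bash
python3 -c "
from h import *
P,Q,s=tcp(); print(s['time'],P,s['ft_force'],s['torque'],s['grip_width'],np.round(Q.as_matrix()[2],3))"; python3 lever.py .065 8 10 12 14 16 18
```

```text
24.9 [ 0.49603514 -0.01900117  0.00947638] [-1.480736   -0.33158203  3.01657524] [0.15836179 0.30432293 0.07870277] 0.2163890050557891 [-0.99 -0.14 -0.  ]
8.0 wz 0.057217413731971214 [ 0.3 -0.8  0. ]
10.0 wz -1.9427825862680284 [ 2.5 -1.9  0. ]
12.0 wz -3.9427825862680295 [ 4.8 -3.1  0. ]
14.0 wz -5.942782586268029 [ 6.9 -4.3  0.1]
16.0 wz -7.942782586268029 [ 9.  -5.7  0.1]
18.0 wz -9.942782586268029 [11.1 -7.1  0.1]
```

>>> servo_tool(
  commands=[
    [[0,0,-2,2.5,-1.5,0,8],[0,0,-4,4.8,-2.5,0,8],[0,0,-6,7,-3.6,0,8],[0,0,-6,7,-3.6,0,8]],
  ],
)

```text
time: 25.4
position: [0.4995, -0.0193, 0.0026]
tool_rot: [-1.299, 1.043, 1.009]
ft_force: [-0.7, -0.4, 0.3]
grip_width: 0.218
```

>>> servo_tool(
  commands=[
    [[0,0,-2,2,-1.4,0,8],[0,0,-4,4.2,-2.8,0,8],[0,0,-4,4.2,-2.8,0,8]],
  ],
)

```text
time: 25.78
position: [0.5033, -0.0193, -0.001]
tool_rot: [-1.325, 0.992, 0.957]
ft_force: [-2.6, 0.1, -0.5]
grip_width: 0.217
```

```bash
cat > cov.py <<'E'
from h import *
P,Q,s=tcp(); print(s['time'],P.round(4),np.round(s['ft_force'],1),np.round(s['torque'],2),round(s['grip_width'],3),np.round(Q.as_matrix()[2],3))
import sys; im=snap("scene",sys.argv[1]) 
# far (-y) and near(+y) front corners of the cover, top face, for candidate angles
for y in(-.12,.077):
    for a in(0,.05,.1,.2,.3): print(y,a,proj("scene",[.677-.12*np.cos(a),y,.06+.12*np.sin(a)]).round(1),end=" ")
    print()
E
python3 cov.py s12
python3 - <<'E'
import cv2,numpy as np
a=cv2.imread("pics/s11.png").astype(int);b=cv2.imread("pics/s12.png").astype(int)
d=(abs(a-b).max(2)>25)[195:290,150:245]; ys,xs=np.nonzero(d); print(len(xs)); 
for y in range(0,95,4): print(195+y,"".join(".#"[v] for v in d[y]))
E
```

```text
25.775 [ 0.5033 -0.0193 -0.001 ] [-2.6  0.1 -0.5] [0.1  0.65 0.07] 0.217 [-0.952 -0.307 -0.   ]
-0.12 0 [206.3 197.3] -0.12 0.05 [206.1 196.1] -0.12 0.1 [205.8 194.8] -0.12 0.2 [205.  192.5] -0.12 0.3 [203.8 190.3] 
0.077 0 [236.8 243.3] 0.077 0.05 [236.8 242.1] 0.077 0.1 [236.6 241. ] 0.077 0.2 [236.  238.8] 0.077 0.3 [235.  236.8] 
754Traceback (most recent call last):
  File "<stdin>", line 4, in <module>
  File "<stdin>", line 4, in <genexpr>
TypeError: string indices must be integers, not 'numpy.bool'
```

```bash
cat > edge.py <<'E'
import cv2,numpy as np,sys
for n in sys.argv[1:]:
    a=cv2.imread(f"pics/{n}.png").max(2).astype(int)
    print(n,[ "".join(f"{v:4d}" for v in a[228:262:1,c]) for c in(220,228)][0]); print("   c228","".join(f"{v:4d}" for v in a[228:262,228]))
    print("   row235",a[235,215:250]); print("   row 210",a[210,195:230])
E
python3 edge.py s11 s12
```

```text
s11  123 124 124 126 125 124 126 127 126 125 126 126 128 127 126 130 131 129 128 131 130 131 133 125 104 140 189 194 192 191 192 194 196 205
   c228  176 179 142 127 125 126 125 124 125 127 127 126 128 125 128 129 128 128 128 131 105  93 171 198 190 190 192 192 194 200 205 184 118 106
   row235 [126 127 126 126 126 127 125 125 125 125 124 124 125 124 124 126 152 195
 187 185 181 166 161 114  85  92  94  95  95  95  94  96  92  95  93]
   row 210 [130 128 129 130 130 129 128 127 128 127 128 128 130 127 128 127 127 128
 126 124 122 138 174 172 169 171 171 168 166 163 156 158 158 158 159]
s12  146 147 146 147 146 147 147 149 149 147 149 150 150 150 150 152 153 151 151 154 154 158 140  73 149 223 179 190 193 192 194 193 199 207
   c228  136 147 146 152 149 149 147 148 148 150 151 150 150 149 153 151 151 157 152  97  94 187 221 191 189 190 195 194 195 204 207 186 119 108
   row235 [150 148 147 147 148 149 148 149 148 147 150 149 148 148 149 148 145 158
 188 189 180 180 181 180 181 180 180 179 180 184 179 147 143  89  94]
   row 210 [137 135 139 137 137 137 136 137 137 137 137 137 138 136 138 139 138 139
 139 138 136 130 148 195 190 190 189 181 175 175 177 178 168 157 159]
```

Forces dropped after the release, and the cover's edge in the scene picture moved up about 1.2 px with a bright gap below and changed shading. It is off the catch, at about 0.08 rad. Now swing it further with the blade tip, along an arc about the hinge.

```bash
cat > arc.py <<'E'
from h import *
import sys
np.set_printoptions(precision=1,suppress=True)
P,Q,s=tcp(); M=Q.as_matrix(); r=.085
c=lambda a: np.array([-r*np.cos(a)-.006*np.sin(a),0,r*np.sin(a)-.006*np.cos(a)])
a0=float(sys.argv[1]); 
if len(sys.argv)>2: a0=float(sys.argv[1])
for k,a in enumerate(map(float,sys.argv[2:])):
    print(a,(M.T@(c(a)-c(a0))*1000))
E
python3 - <<'E'
from h import *
P,Q,s=tcp(); tip=P+Q.apply([-.0317-.00125,-.1,0]); print("tip top",tip, "alpha",(tip[2]-.054)/.085)
E
python3 arc.py .09 .15 .22 .3 .38 .46 .54 .62 .70 .78 .86
```

```text
tip top [ 0.5886189  -0.02145745  0.06115649] alpha 0.08419402702052399
0.15 [-4.8 -1.8  0. ]
0.22 [-10.2  -4.3   0. ]
0.3 [-16.2  -7.5   0.1]
0.38 [-21.9 -11.3   0.1]
0.46 [-27.3 -15.5   0.2]
0.54 [-32.3 -20.1   0.2]
0.62 [-36.9 -25.1   0.3]
0.7 [-41.2 -30.4   0.4]
0.78 [-45.  -36.1   0.5]
0.86 [-48.3 -42.    0.6]
```

>>> servo_tool(
  commands=[
    [[0,0,0,-5,-2,0,8],[0,0,0,-10,-4,0,8],[0,0,0,-16,-7.5,0,8],[0,0,0,-22,-11,0,8],[0,0,0,-27,-15.5,0,8]],
  ],
)

```text
time: 26.45
position: [0.511, -0.0194, 0.0306]
tool_rot: [-1.326, 0.99, 0.955]
ft_force: [-2.2, 0.3, -3.8]
grip_width: 0.213
```

>>> servo_tool(
  commands=[
    [[0,0,0,-5,-4.6,0,8],[0,0,0,-9.6,-9.6,0,8],[0,0,0,-14,-15,0,8],[0,0,0,-17.7,-20.6,0,8],[0,0,0,-21,-26.5,0,8]],
  ],
)

```text
time: 27.08
position: [0.5301, -0.0199, 0.0586]
tool_rot: [-1.326, 0.99, 0.955]
ft_force: [-2.2, 0.6, -2.6]
grip_width: 0.217
```

```bash
python3 cov.py s13 | head -1; python3 edge.py s13; python3 arc.py .86 .94 1.02 1.10 1.18 1.26 1.34 1.42 1.5 1.58 1.66; python3 - <<'E'
from h import *
P,Q,s=tcp(); tip=P+Q.apply([-.0317-.00125,-.1,0]); print("tip",tip.round(4))
b=cv2.imread("pics/s11.png").astype(int); a=cv2.imread("pics/s13.png").astype(int); v=abs(a-b).max(2)>30
for y in range(150,280,5): print(y,"".join(".#"[int(t)] for t in v[y,150:260:2]))
for al in(.7,.86,1.0): print(al,[proj("scene",[.677-.12*np.cos(al),y,.06+.12*np.sin(al)]).round() for y in(-.12,.077)])
E
```

```text
27.075 [ 0.5301 -0.0199  0.0586] [-2.2  0.6 -2.6] [ 0.04  0.88 -0.03] 0.217 [-0.951 -0.309 -0.   ]
s13   97 101  93  99  99 100  88  64  97 133  92  73  74  84 121 106  51  49  40  67  92  85  74  82 196 251 174 191 192 193 194 193 198 206
   c228  153 151 210 255 255 255 242 196 133  50  64  56  28  37  62  78 117 149 132 147 225 255 255 184 189 190 193 193 195 202 206 186 117 107
   row235 [ 97  96  98 101  88  64  89 123 113 112 184 252 169 196 255 255 158  96
 107 110  89  92  92  96  92  95  96  95  94  94  95  95  96  93  92]
   row 210 [ 97  97  97  98  98  98  99  98  98  96  99  97  97  96 104 128 145 209
 243 251 249 250 250 250 249 249 253 255 229  37  58  59  56  56  53]
0.94 [-2.8 -6.2  0.1]
1.02 [ -5.1 -12.6   0.3]
1.1 [ -6.9 -19.2   0.4]
1.18 [ -8.1 -25.9   0.6]
1.26 [ -8.9 -32.7   0.7]
1.34 [ -9.  -39.5   0.9]
1.42 [ -8.6 -46.3   1.1]
1.5 [ -7.7 -53.    1.2]
1.58 [ -6.3 -59.7   1.4]
1.66 [ -4.3 -66.2   1.6]
tip [ 0.6161 -0.0221  0.122 ]
150 .......................................######.#......##
155 .......................................######....######
160 .........
[... 868 characters left out ...]
###.#.............
235 ..................###########.#..#.#########...........
240 ...................#############.#######.##..#.........
245 .....................#######################..#........
250 ......................########..########........#..#..#
255 .......................########.##................#.##.
260 ........................#.##.......................#...
265 .......................................................
270 ...................................#######.............
275 .............................#######...................
0.7 [array([196., 184.]), array([227., 231.])]
0.86 [array([191., 182.]), array([222., 230.])]
1.0 [array([186., 181.]), array([218., 230.])]
```

The cover follows the tip (corner near (194,185), about 0.8 rad, load 2–4 N). Continue.

>>> servo_tool(
  commands=[
    [[0,0,0,-3,-6,0,8],[0,0,0,-5,-12.6,0,8],[0,0,0,-7,-19,0,8],[0,0,0,-8,-26,0,8],[0,0,0,-9,-32.7,0,8]],
  ],
)

```text
time: 27.75
position: [0.5585, -0.0207, 0.0771]
tool_rot: [-1.326, 0.99, 0.955]
ft_force: [-2.1, -0.1, -0.8]
grip_width: 0.221
```

>>> servo_tool(
  commands=[
    [[0,0,0,0,-7,0,8],[0,0,0,0,-13.6,0,8],[0,0,0,1,-20,0,8],[0,0,0,2.5,-27,0,8],[0,0,0,4.5,-33.5,0,8]],
  ],
)

```text
time: 28.38
position: [0.5915, -0.0215, 0.0829]
tool_rot: [-1.326, 0.99, 0.955]
ft_force: [-2.6, -0.4, -1.3]
grip_width: 0.216
```

```bash
python3 cov.py s14 | head -1; python3 arc.py 1.66 1.72 1.78 1.84 1.9 1.96; python3 - <<'E'
from h import *
P,Q,s=tcp(); tip=P+Q.apply([-.0317-.00125,-.1,0]); print("tip",tip.round(4))
E
```

```text
28.375 [ 0.5915 -0.0215  0.0829] [-2.6 -0.4 -1.3] [-0.06  0.91 -0.17] 0.216 [-0.951 -0.309 -0.   ]
1.72 [ 1.8 -4.8  0.1]
1.78 [ 3.9 -9.4  0.3]
1.84 [  6.3 -14.    0.4]
1.9 [  8.9 -18.3   0.5]
1.96 [ 11.8 -22.5   0.6]
tip [ 0.6771 -0.0237  0.1453]
```

>>> servo_tool(
  commands=[
    [[0,0,0,1,-3,0,8],[0,0,0,2,-6,0,8],[0,0,0,4,-9.5,0,8],[0,0,0,6,-14,0,8],[0,0,0,6,-14,0,8]],
  ],
)

```text
time: 29.05
position: [0.6081, -0.0215, 0.0824]
tool_rot: [-1.327, 0.987, 0.953]
ft_force: [-1.0, 0.3, -1.5]
grip_width: 0.222
```

>>> servo_tool(
  commands=[
    [[0,0,0,1,-2,0,8],[0,0,0,2,-4,0,8],[0,0,0,2,-4,0,8]],
  ],
)

```text
time: 29.42
position: [0.611, -0.0219, 0.081]
tool_rot: [-1.326, 0.989, 0.955]
ft_force: [0.4, 0.5, -1.2]
grip_width: 0.215
```

```bash
cat > ang.py <<'E'
from h import *
import sys
im=cv2.imread(f"pics/{sys.argv[1]}.png"); b=cv2.imread("pics/s11.png")
v=abs(im.astype(int)-b).max(2)>30
for y in range(150,280,4): print(y,"".join(".#"[int(t)] for t in v[y,130:250:2]))
for al in(1.6,1.7,1.8,1.92): print(al,[proj("scene",[.677-.12*np.cos(al),y,.06+.12*np.sin(al)]).round(1) for y in(-.12,.077)])
E
python3 cov.py s15 | head -1; python3 ang.py s15
```

```text
29.425 [ 0.611  -0.0219  0.081 ] [ 0.4  0.5 -1.2] [ 0.11  0.34 -0.02] 0.215 [-0.951 -0.309  0.   ]
150 ..........................................#######.......####
154 ........................................##....###......#####
158 ....................................##########.##.....######
162 ....................................###########.......######
166 ..............................#..###############.###########
170 ..............................#####.########################
174 .............................##############.###...#.########
178 .............................######.########...#..####....##
182 .................................###########.#.#..##########
186 ................................############################
190 ............#....................##############..###########
194 ............###.....................########################
198 .............##.#....................#.#####################
202 ..............#####..............###################....####
206 ...............###.##.......############.###########.#######
210 ................##....
[... 648 characters left out ...]
...########.###.##############....####..
254 .........................#######.############.........#####.
258 ..........................#######.######...............#####
262 ............................#..#.###.....................###
266 ............................##...................#.##.######
270 ............................................#.....##########
274 .......................................##........#########..
278 ....................................#................#......
1.6 [array([162.7, 185.3]), array([192.4, 236.4])]
1.7 [array([158.6, 187.1]), array([188. , 238.6])]
1.8 [array([154.7, 189.2]), array([183.6, 241. ])]
1.92 [array([150.1, 192.1]), array([178.6, 244.3])]
```

>>> servo_tool(
  commands=[
    [[0,0,0,1,-3,0,8],[0,0,0,1,-3,0,8],[0,0,0,1,-3,0,8]],
  ],
)

```text
time: 29.85
position: [0.6136, -0.022, 0.0806]
tool_rot: [-1.326, 0.99, 0.956]
ft_force: [-1.5, -0.5, -0.5]
grip_width: 0.219
```

>>> servo_tool(
  commands=[
    [[0,0,0,1,-3,0,8],[0,0,0,1,-3,0,8],[0,0,0,1,-3,0,8]],
  ],
)

```text
time: 30.22
position: [0.6143, -0.0221, 0.0789]
tool_rot: [-1.324, 0.994, 0.96]
ft_force: [-6.2, 0.6, -0.7]
grip_width: 0.223
```

```bash
python3 cov.py s16 | head -1; python3 - <<'E'
from h import *
a=cv2.imread("pics/s15.png").astype(int);b=cv2.imread("pics/s16.png").astype(int)
print((abs(a-b).max(2)>25)[180:260,140:185].sum())
E
```

```text
30.225 [ 0.6143 -0.0221  0.0789] [-6.2  0.6 -0.7] [0.13 1.61 0.  ] 0.223 [-0.953 -0.303 -0.   ]
29
```

>>> servo_tool(
  commands=[
    [[0,0,0,1,-2,0,8],[0,0,0,1,-2,0,8]],
  ],
)

```text
time: 30.52
position: [0.6147, -0.0221, 0.0774]
tool_rot: [-1.323, 0.997, 0.962]
ft_force: [-10.7, 0.5, 0.5]
grip_width: 0.218
```

Stiff stop: 10 N with no travel, after the force had dropped to zero at the click. Retreat and lay the tool down.

>>> servo_tool(
  commands=[
    [[0,0,0,-10,30,0,8],[0,0,0,-25,75,0,8],[0,0,0,-38,120,0,8],[0,0,0,-48,155,0,8],[0,0,6,-55,172,0,8]],
  ],
)

```text
time: 31.15
position: [0.4335, -0.0187, 0.0779]
tool_rot: [-1.285, 1.075, 1.035]
ft_force: [0.7, 0.0, -0.6]
grip_width: 0.217
```

```bash
cat > lay.py <<'E'
from h import *
import sys
np.set_printoptions(precision=4,suppress=True)
P,Q,s=tcp(); print(s["time"],P,s["ft_force"],s["grip_width"])
a=np.radians(-1.6); u=np.array([np.cos(a),np.sin(a),0]); x=np.array([0,0,-1.]); T=np.c_[x,-u,np.cross(x,-u)]
for z in(.03,-.015,-.0255): print(delta([.435,-.018,z],R.from_matrix(T)))
E
python3 lay.py
```

```text
31.15 [ 0.4335 -0.0187  0.0779] [ 0.7086  0.0468 -0.5873] 0.21744585476036593
(array([ 0.1, -0.3, 11.7]), array([47.2,  8.3,  0.9]))
(array([ 0.1, -0.3, 11.7]), array([91.3, 17.5,  1.1]))
(array([ 0.1, -0.3, 11.7]), array([101.5,  19.6,   1.2]))
```

>>> servo_tool(
  commands=[
    [[0,0,6,15,3,0,8],[0,0,11.7,47,8,0,8],[0,0,11.7,75,14,0,8],[0,0,11.7,91,17.5,0,8],[0,0,11.7,91,17.5,0,8]],
  ],
)

```text
time: 31.78
position: [0.4397, -0.0174, -0.0137]
tool_rot: [-1.192, 1.218, 1.188]
ft_force: [-0.6, 0.5, -1.3]
grip_width: 0.216
```

```bash
python3 lay.py
```

```text
31.775 [ 0.4397 -0.0174 -0.0137] [-0.6024  0.4807 -1.3455] 0.21584006203779524
(array([0.1, 0. , 0.2]), array([-43.7,   4.5,  -0.7]))
(array([0.1, 0. , 0.2]), array([ 1.3,  4.7, -0.7]))
(array([0.1, 0. , 0.2]), array([11.8,  4.7, -0.7]))
```

>>> servo_tool(
  commands=[
    [[0,0,0,5,5,0,8],[0,0,0,8,5,0,8],[0,0,0,10,5,0,8],[0,0,0,11,5,0,8],[0,0,0,11,5,0,8]],
  ],
)

```text
time: 32.4
position: [0.4357, -0.0174, -0.024]
tool_rot: [-1.193, 1.217, 1.186]
ft_force: [-0.0, -0.3, -0.8]
grip_width: 0.218
```

>>> servo_tool(
  commands=[
    [[0,0,0,1,0,0,8],[0,0,0,1,0,0,45],[0,0,0,1,0,0,45],[0,0,0,1,0,0,45],[0,0,0,1,0,0,45]],
  ],
)

```text
time: 33.02
position: [0.4356, -0.0175, -0.025]
tool_rot: [-1.193, 1.217, 1.186]
ft_force: [0.7, 0.4, -1.0]
grip_width: 0.5
```

>>> servo_tool(
  commands=[
    [[0,0,0,-15,0,0,45],[0,0,0,-60,0,0,45],[0,0,0,-115,0,0,45],[0,0,0,-170,0,0,45],[0,0,0,-200,0,0,45]],
  ],
)

```text
time: 33.65
position: [0.4359, -0.0171, 0.1791]
tool_rot: [-1.197, 1.215, 1.182]
ft_force: [-0.2, -0.8, -0.5]
grip_width: 0.52
```

>>> servo_tool(
  commands=[
    [[0,0,0,0,0,-30,45],[0,0,0,0,0,-80,45],[0,0,0,0,0,-140,45],[0,0,0,0,0,-200,45],[0,0,0,0,0,-230,45]],
  ],
)

```text
time: 34.28
position: [0.4278, -0.2507, 0.1759]
tool_rot: [-1.191, 1.219, 1.183]
ft_force: [-0.1, 0.7, 0.3]
grip_width: 0.517
```

```bash
python3 - <<'E'
from h import *
np.set_printoptions(precision=4,suppress=True)
P,Q,s=tcp(); print(s["time"],P,s["ft_force"],s["grip_width"])
t=snap("top","t20"); sc=snap("scene","s20"); w=snap("wrist","w20")
# pry handle (dark) + steel in scene and top around expected line
e=lambda k,z:[.381+k*.9996/1000,-.016-k*.028/1000,z]
for n,im in(("scene",sc),("top",t)):
    for k in range(-20,190,10):
        q=proj(n,e(k,.012)).round().astype(int); print(n,k,q,im[q[1],q[0]])
E
python3 ang.py s20
```

```text
34.275 [ 0.4278 -0.2507  0.1759] [-0.0958  0.7068  0.3356] 0.5165624532846542
scene -20 [277 206] [100 109 111]
scene -10 [274 207] [ 99 108 110]
scene 0 [271 208] [66 68 70]
scene 10 [269 209] [46 43 44]
scene 20 [266 210] [47 46 46]
scene 30 [263 212] [79 79 77]
scene 40 [260 213] [98 98 95]
scene 50 [258 214] [97 96 97]
scene 60 [255 215] [92 92 89]
scene 70 [252 216] [70 68 66]
scene 80 [249 217] [63 62 61]
scene 90 [246 219] [255 255 255]
scene 100 [244 220] [249 248 247]
scene 110 [241 221] [250 249 248]
scene 120 [238 222] [242 242 232]
scene 130 [235 223] [253 252 248]
scene 140 [232 225] [250 250 248]
scene 150 [229 226] [255 254 252]
scene 160 [226 227] [255 254 254]
scene 170 [223 228] [167 156 150]
scene 180 [220 229] [ 55 140  95]
top -20 [256 216] [107 113 116]
top -10 [256 213] [106 116 120]
top 0 [256 210] [ 99 107 110]
top 10 [256 206] [58 63 61]
top 20 [256 203] [73 75 72]
top 30 [256 200] [89 88 90]
top 40 [256 197] [90 90 92]
top 50 [256 194] [101 102 105]
top 60 [256 191] [108 110 111]
top 70 [256 188] [87 87 85]
top 80 [256 185] [88 91 91]
top 90 [256 182] [253 
[... 1946 characters left out ...]
...########.###.##############........##
254 .........................#######.############..............#
258 ..........................#######.######..............#.....
262 ............................#..#.###........................
266 ............................##..................#...........
270 ............................................##..............
274 .......................................##...................
278 ....................................#.......................
1.6 [array([162.7, 185.3]), array([192.4, 236.4])]
1.7 [array([158.6, 187.1]), array([188. , 238.6])]
1.8 [array([154.7, 189.2]), array([183.6, 241. ])]
1.92 [array([150.1, 192.1]), array([178.6, 244.3])]
```

The tool lies flat along x in both views: handle about 0–85 mm and steel about 85–155 mm from the butt, at its expected height. Check the cover angle once more in the top view.

```bash
python3 - <<'E'
from h import *
t=cv2.imread("pics/t20.png"); t0=cv2.imread("pics/top0.png")
for y in(.06,.03,-.07):
    for al in(1.55,1.7,1.8,1.92): print(y,al,proj("top",[.677-.12*np.cos(al),y,.06+.12*np.sin(al)]).round(1),end=" ")
    c=int(proj("top",[.71,y,.16])[0]); print("\n col",c); print(list(zip(range(84,128),t[84:128,c].max(1),t0[84:128,c].max(1))))
# bystanders: change between top views
d=abs(t.astype(int)-t0).max(2)>40
for n,(x,yy) in dict(memory=(187,154),battery=(340,133),cooler=(172,121),screwdriver=(120,190),solvent=(110,142),mug=(397,181)).items(): print(n,d[yy-16:yy+16,x-16:x+16].sum())
E
```

```text
0.06 1.55 [228.9 107.2] 0.06 1.7 [228.9 101.4] 0.06 1.8 [229.   97.8] 0.06 1.92 [229.   93.8] 
 col 229
[(84, np.uint8(157), np.uint8(152)), (85, np.uint8(169), np.uint8(167)), (86, np.uint8(172), np.uint8(168)), (87, np.uint8(179), np.uint8(171)), (88, np.uint8(154), np.uint8(154)), (89, np.uint8(165), np.uint8(163)), (90, np.uint8(174), np.uint8(165)), (91, np.uint8(169), np.uint8(168)), (92, np.uint8(170), np.uint8(168)), (93, np.uint8(127), np.uint8(169)), (94, np.uint8(107), np.uint8(170)), (95, np.uint8(66), np.uint8(169)), (96, np.uint8(62), np.uint8(172)), (97, np.uint8(180), np.uint8(169)), (98, np.uint8(176), np.uint8(168)), (99, np.uint8(173), np.uint8(173)), (100, np.uint8(175), np.uint8(169)), (101, np.uint8(153), np.uint8(167)), (102, np.uint8(143), np.uint8(207)), (103, np.uint8(149), np.uint8(254)), (104, np.uint8(127), np.uint8(255)), (105, np.uint8(120), np.uint8(255)), (106, np.uint8(121), np.uint8(255)), (107, np.uint8(122), np.uint8(255)), (108, np.uint8(94), np.uint8(255)), (109, np.uint8(97), np.uint8(255)), (110, np.uint8(78), np.uint8(255)), (111, np.uint8(70
[... 3383 characters left out ...]
p.uint8(255)), (111, np.uint8(172), np.uint8(255)), (112, np.uint8(175), np.uint8(255)), (113, np.uint8(174), np.uint8(255)), (114, np.uint8(173), np.uint8(255)), (115, np.uint8(173), np.uint8(255)), (116, np.uint8(174), np.uint8(255)), (117, np.uint8(175), np.uint8(241)), (118, np.uint8(107), np.uint8(179)), (119, np.uint8(83), np.uint8(111)), (120, np.uint8(138), np.uint8(123)), (121, np.uint8(78), np.uint8(125)), (122, np.uint8(107), np.uint8(130)), (123, np.uint8(133), np.uint8(122)), (124, np.uint8(205), np.uint8(126)), (125, np.uint8(147), np.uint8(133)), (126, np.uint8(85), np.uint8(129)), (127, np.uint8(104), np.uint8(132))]
memory 0
battery 0
cooler 0
screwdriver 0
solvent 0
mug 532
```

The cover edge is at row 93–94 in the top view, as predicted for 1.92 rad. The mug patch differs, possibly because the arm covers it, so check it in the scene view.

```bash
python3 - <<'E'
from h import *
a=cv2.imread("pics/scene0.png").astype(int)
for n in("s3","s11","s13","s16","s20"):
    b=cv2.imread(f"pics/{n}.png").astype(int); d=abs(a-b).max(2)>40; print(n,"mug",d[110:150,172:212].sum(),"handle side",d[110:150,200:212].sum(), "top edge",d[108:122,172:205].sum())
a=cv2.imread("pics/top0.png").astype(int); b=cv2.imread("pics/t20.png").astype(int)
print(b[165:198:4,380:416:4].max(2)); print(a[165:198:4,380:416:4].max(2))
E
```

```text
s3 mug 896 handle side 359 top edge 350
s11 mug 0 handle side 0 top edge 0
s13 mug 0 handle side 0 top edge 0
s16 mug 0 handle side 0 top edge 0
s20 mug 0 handle side 0 top edge 0
[[211 200 184 174 169 155 164 167 189]
 [204 215 212 203 147 177 175 180 172]
 [177 191 202 213  97 179 179 155 198]
 [172 164 177 151 182 178 164 158 156]
 [169 172 180  71 179 177 201 156 152]
 [176 173 175 152 181 173 150 153 211]
 [170 168 152 195 184 242 149 255 163]
 [173 166 123 211 205 151 164 165 162]
 [168 163 184 198 158 167 167 170 168]]
[[211 197 173 178 187 183 185 187 184]
 [199 199 159 153 206 157 159 206 169]
 [ 97 101 149 247 243 157 155 151 191]
 [100 151 151 255 243 234 154 152 151]
 [102 152 154 255 244 233 199 150 148]
 [115 149 157 249 255 232 146 146 210]
 [103 142 159 253 230 241 145 255 161]
 [108 177 234 215 159 142 160 160 158]
 [114 193 168 165 167 166 163 160 160]]
```

The scene view shows the mug pixel-for-pixel where it started, so the top-view difference is occlusion and shadow from the arm. Hand in.

```bash
python3 -c "
from bench import close_job,ctrl
s=ctrl.get_state(); print(s['time'],s['qd'].round(3),s['ft_force'].round(1)); print(close_job())"
```

```text
34.425 [-0.025 -0.019 -0.047  0.019 -0.02   0.002 -0.009] [ 0.1  0.7 -0.4]
the job is handed in; nothing more can be done
None
```

The job is handed in at about 34 s of the 72 s allowed. The cover stands at its open stop and the tool is flat on the bench in front of the PC; no verdict was reported.

**What I did:**
- I lifted the pry tool out of the wooden holder, laid it flat and took it again by its handle.
- I slid the blade about 35 mm into the notch, levered the cover off its catch, and swung it back with the blade tip until it clicked.
- I then laid the tool down and moved the arm clear.

**Last checks:**
- **Cover:** the edge in the top view is at row 93–94, matching 1.92 rad. Pushing further met a stiff stop, about 10 N with no travel.
- **Tool:** it shows its full length, lying flat, in both the top and scene views.
- **Bystanders:** the battery, cooler, screwdriver, solvent bottle and memory module are unchanged in the top view. The mug patch differed there, but the scene view shows the mug unchanged.

**What disagreed:**
- **Reported TCP:** it lies about 30 mm beyond the real fingertips. My first grasp of the handle closed above it and held nothing. A touch on the bench, peaking at 68 N at the wrist, gave the offset, and I used it from then on.
- **Cover angle in the scene view:** the far corner was about 4 px from where 1.92 rad should put it, nearer 1.8. I went by the top view and the stiff stop instead.

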